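# Turn the padlock carousel to its free hook and hang the red padlock

### The job

Turn the padlock carousel until its one empty hook (red block at its root) points out over the yellow mark on the base, then hang the loose red padlock from the bench on that hook by its shackle. While still holding it, tug the padlock straight down on the hook with a light, steady pull of about 8 N for a second to prove that it holds, then let go and leave it hanging at rest over the mark. Turn the carousel slowly without jolting it, never load the hook with more than about 14 N, and leave the yellow padlock and the other things on the bench alone.

Things in the scene. Friction and masses are not known exactly. Their poses are not given: they have to be found in the camera images.
- base: Round grey foot of the carousel, fixed to the bench, 170 mm across, 14 mm thick, with an upright dark column. Origin at the centre of its underside, on the carousel's vertical axis. The yellow mark lies 30 to 80 mm from the axis along the base's own -x. The head on the column is clamped at a height that changes from day to day and is NOT reported: see front_seat; feel for it.
- front_seat (a point): Point over the yellow mark, 112 mm from the axis along the base's -x, 190 mm up, fixed to the base: where the empty hook's seat (centre line of its wire) would be at the middle height when turned to the mark. The real seat lies up to 10 mm higher or lower. The empty hook's wire is springy up and down, about 6 N per mm at the seat; red block 18 mm wide at its root, 31 to 55 mm from the axis.
- hub (a point): Point on the carousel's axis, fixed to the base, 190 mm up (middle height of the hooks). Blue hub 72 mm across, cap 17 mm above the hooks. Four 6 mm round steel hooks, 90 degrees apart: nearly level wire (4 mm higher at the hub), level seat 100 to 122 mm from the axis, then an end turned up 8 mm at 136 mm. Three carry blue, brass and green padlocks 112 mm out, reaching 67 mm below the hooks.
- rotor (a joint): Turn of the head about the vertical axis, rad, growing anticlockwise seen from above; the empty hook points over the mark (base's -x) at 0 and also at 6.283. Starts at 0.8 to 5.5, turns either way, stiffly (0.12 N m), and stays where left. A hook's wire can be pushed from the side with about 2 N, 75 mm from the axis, where nothing hangs below it; meet it at under 80 mm/s, faster jolts it.
- padlock_center (a point): Centre of the body of the loose red padlock, 21 mm above its underside. Body 22 mm thick (x), 44 wide (y), 42 tall; steel shackle on top in its y-z plane, 7 mm bar, opening 24 mm wide, 28 high: inside of the bow 49 mm above this point, outside 56. Stands upright, 140 to 280 g. The hook passes through along its x axis, from either side alike.
- spare_center (a point): Centre of the body of the yellow padlock, of the same size as the red, standing on the bench. To be left alone.
- spray: Green spray can, 52 mm across, 170 mm tall; origin under its centre. Leave alone.
- jar: Amber jar with black cap, 68 mm across, 85 mm tall; origin under its centre. Leave alone.
- driver: Screwdriver lying on the bench along its x axis. Leave alone.
- wrench: Wrench lying on the bench along its x axis. Leave alone.
- tin: Small open aluminium tin, 80 mm across, 60 mm tall; origin under its centre. Leave alone.
Things that resemble listed ones, but are neither listed nor needed, are in the scene too. What is meant by the base is not orange or purple, and is the larger of those in its own colour.

How it is judged:
On the way, in this order (a step that is already met when the one before it is completed fails the run):
1. the empty hook points over the yellow mark (within 0.15 rad), with nothing hung on it ((value of joint rotor between -0.15 and 0.15 rad or value of joint rotor between 6.1332 and 6.4332 rad) and contact force between padlock and head below 0.2 N), for 0.3 s.
2. the held red padlock is pulled down on the empty hook with 5 to 16 N for 0.3 s ((value of joint rotor between -0.2 and 0.2 rad or value of joint rotor between 6.0832 and 6.4832 rad) and contact force between padlock and head between 5 and 16 N and contact force between the fingers and padlock above 2 N and z of padlock_center in the frame of head between 0.132 and 0.15 m), for 0.3 s.
At the end, for the whole second after the job is handed in: The red padlock hangs at rest by its shackle on the once empty hook, carried by the carousel, 85 to 140 mm out from the axis, within 35 mm of the mark's line, its centre 40 to 58 mm below the hook's wire, upright within 0.4 rad; the hook is over the mark within 0.2 rad ((value of joint rotor between -0.2 and 0.2 rad or value of joint rotor between 6.0832 and 6.4832 rad) and contact force between padlock and head above 0.5 N and x of padlock_center in the frame of base between -0.14 and -0.085 m and y of padlock_center in the frame of base between -0.035 and 0.035 m and z of padlock_center in the frame of head between 0.132 and 0.15 m and angle between padlock_center's own z axis and vertical below 0.4 rad and linear speed of padlock below 0.06 m/s); the robot touches nothing.
It fails at once if the padlock loads the carousel with more than 16 N, or the robot strikes or presses it with more than 30 N (contact force between padlock and head above 16 N or contact force between any of the arm, the fingers and head above 30 N or contact force between any of the arm, the fingers and base above 30 N).
It fails at once if the yellow padlock or another thing on the bench is moved by more than 20 mm (distance of any of spare_center, spray, jar, driver, wrench, tin from where it was at the start of the episode above 0.02 m).
It also fails if it takes over 72 s, if anything falls off the work surface, if the arm or the gripper's body presses on something with over 40 N, if the wrist force passes 120 N, or if a joint passes its speed limit or range.

### The arm

A 6-joint arm with a two-finger parallel gripper is mounted at the origin on the work surface. World frame = base frame: x ahead of the robot, y to its left, z up, the work surface at z = 0. Lengths are in m, angles in rad, forces in N, time in s.
With the tool pointing down it reaches from about 0.225 to 0.725 m from the base axis. Payload 3.1 kg.
Tool frame: the origin (TCP) lies on the centre line of the jaws, within the pads' length; the fingertips stand 25 mm ahead of it and the grasp point (between the pads) lies 6 mm ahead of it (finger_overhang is the distance from the TCP to the fingertips, in m); z points along the fingers, y is the direction in which the jaws open and shut (so a half turn about z gives the same grasp; the last joint's range is limited). The gripper opens to 85 mm and grips with 20 to 120 N. Pads are 22 mm wide; open, the fingers measure 114 mm over their backs; the gripper's body (76 mm by 85 mm) begins 54 mm behind the grasp point. The pads swing forward as they close: fully open they stand 13 mm farther back than shut.
Start: joints at [-1.466, 0.048, 0.099, 1.622, 0, 1.443], TCP at [0.121, -0.511, 0.256] pointing down, gripper open.
Joint ranges: [-2.91, 2.91], [-0.99, 1.94], [-1.21, 1.42], [-2.12, 2.29], [-1.49, 1.47], [-3.14, 3.14]. Speed limits (rad/s): [2.79, 2.79, 3.14, 3.14, 3.14, 3.14].

### API

Orientations are given as a unit quaternion [w, x, y, z].
In Python, from workcell import * gives the robot as it stands.
- The arm moves only by the tool step_arm, never from a script. Its argument "commands" is a list of rows, each an object with "linear": the shift along the tool's x, y, z in cm, a list of three; "delta_rot": the turn, a rotation vector about the tool's x, y, z in degrees, a list of three. A call has 1 to 12 rows; each row shifts and turns the commanded pose from where the row before left it, along the tool's axes as they then stand; what a row does not reach is not made up. A row lasts 1/8 s, in which the tool goes at most 62.5 mm and 10.7 degrees, less where a joint would pass 70% of its speed; a pose out of reach is approached as far as the arm can. A call is refused whole if a number of a shift passes 6.25 or a number of a turn 10.7, either way. A call with a gripper value outside its range is refused whole. "jaw" is the closure, from 0 (fully open) to 1 (shut), set as the call begins (left out, the last holds). The fingers move at their own pace and stop on an object; the grip force is fixed at half the most. Time passes only in rows, so rows that do not move let the fingers close. It gives the time, the measured TCP pose, the force and the opening at its end, in the units of the state.
- observe(): the state, without advancing time (a new reading comes with each control period).
- read_camera(name): name is "scene" or "top" or "wrist"; returns a dict with "frame" (400x640x3 uint8, red, green, blue), "depth" (400x640 float32, m along the optical axis (not along the pixel's ray), 0 where there is no reading), "fovy" (degrees; the focal length in pixels is half the picture's height over the tangent of half this angle, whatever the lens; pixels are square), "cx", "cy" (the principal point, pixels), "k1" (the pictures are not rectified: a ray, as slopes to the right and down, at radius r is drawn at 1 + k1 r^2 times it, then the intrinsics apply), "rvec" (rotation vector, rad) and "tvec" (3), from world to camera coordinates, as OpenCV has them; the wrist camera has in their place "mount" (4x4, takes a point from camera to tool coordinates, whose origin is the TCP and whose axes are the flange's). Camera axes: x right, y down, z forward; pixel columns grow to the right and rows downward; lengths in m; the calibration is good to about 2 mm. A picture is of the moment at which its call begins: read the wrist's pose just before it.
- hand_in(): hands the job in, once; it reports no verdict.
The state is a dict: "time_s": time; "joint_pos": joint angles; "joint_velocities": joint speeds; "joint_torque": joint torques, N m; "position": TCP position; "tool_rot": TCP orientation; "wrist_force": force on the tool from outside, world axes, zero at the start; "moment": the same for the moment, N m; "grip_width": opening from 0.0 (shut) to 1.0 (fully open).
Only numpy, scipy, OpenCV 4.12 (cv2) and the standard library are available. Lean on these libraries where they do the work, as an engineer would, in place of code of your own. Each camera call takes 0.05 s, during which the arm holds its last target.

## Working session

There is one attempt and no reset: what is moved stays moved. The work goes in short steps, Python scripts to look and compute and a tool call to move; the robot and the scene stay as the last step left them, time stands still between calls to the robot, and variables do not carry over. Pictures are saved under pics/ and viewed, and the job is handed in when it is done.

Besides the shell and the picture viewer there is one more tool, called after ">>>" in YAML: its name, and indented under it one key for each argument. step_arm: Moves the arm, as the interface text tells. Its arguments: {"type":"object","properties":{"commands":{"type":"array"},"jaw":{"type":"number"}},"required":["commands"]}

```bash
ls; mkdir -p pics; python3 - <<'E'
from workcell import *
import cv2
print(observe())
for n in ("scene","top","wrist"):
    c=read_camera(n)
    cv2.imwrite(f"pics/{n}0.png",c["frame"][:,:,::-1])
    print(n,{k:v for k,v in c.items() if k not in("frame","depth")})
E
```

```text
pics
{'time_s': 0.0, 'joint_pos': array([-1.46581832e+00,  4.87213936e-02,  9.75797980e-02,  1.62203013e+00,
        3.54004198e-06,  1.44301320e+00]), 'joint_velocities': array([-1.42500709e-03,  3.58015073e-04, -1.02158748e-03,  6.26438274e-04,
        3.53083628e-05,  6.41755342e-04]), 'joint_torque': array([-1.13666607e-03, -3.38784277e+01,  3.20013428e+01,  2.03271577e-02,
       -2.45963647e-04,  6.77621479e-07]), 'position': array([ 0.12103626, -0.51027115,  0.25512335]), 'tool_rot': array([-1.18760314e-03,  9.93234722e-01,  1.16117941e-01,  1.53124363e-05]), 'wrist_force': array([ 0.2445476 , -0.46970492, -0.58071822]), 'moment': array([-0.01188433,  0.02328732,  0.0341525 ]), 'grip_width': 0.9967194165982476}
scene {'fovy': 45.32756384974987, 'cx': 326.27325610616026, 'cy': 200.8396428687562, 'k1': -0.0933504948056162, 'rvec': array([ 1.91850587,  1.36091118, -0.62212226]), 'tvec': array([-0.14578977, -0.15252975,  1.88730391])}
top {'fovy': 54.43721203779879, 'cx': 313.7041795778232, 'cy': 199.5619912949827, 'k1': -0.059519375867940226, 'rvec': array([ 2.17620014, -2.19693232,  0.04362359]), 'tvec': array([0.01695657, 0.44266203, 1.32453741])}
wrist {'fovy': 60.95135382454231, 'cx': 318.35576814020266, 'cy': 196.59977347533686, 'k1': -0.02370033160319297, 'mount': array([[-1.57650917e-04, -9.48417550e-01, -3.17023856e-01,
         8.20557708e-02],
       [ 9.99998951e-01,  3.06915508e-04, -1.41546069e-03,
         6.39838350e-04],
       [ 1.43974730e-03, -3.17023747e-01,  9.48416507e-01,
        -1.16873778e-01],
       [ 0.00000000e+00,  0.00000000e+00,  0.00000000e+00,
         1.00000000e+00]])}
```

View pics/scene0.png

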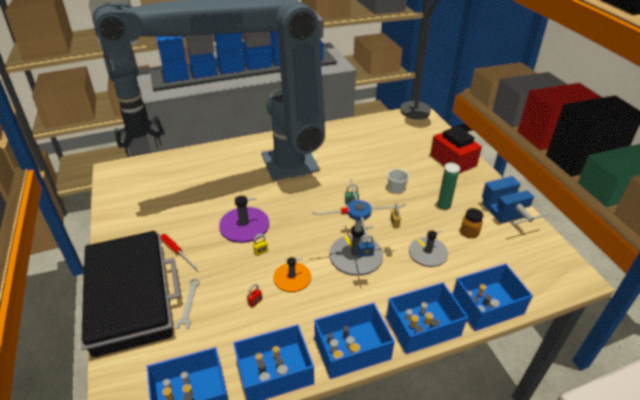

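View pics/top0.png

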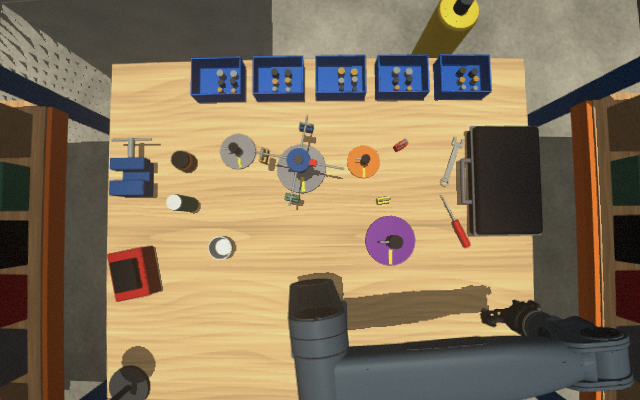

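View pics/wrist0.png

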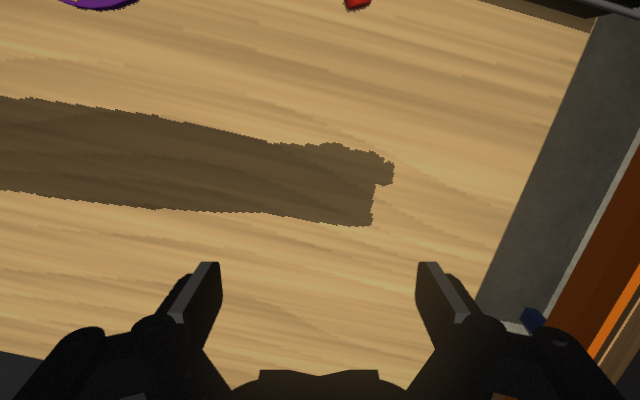

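```bash
cat > h.py <<'E'
from workcell import *
import cv2, numpy as np
from scipy.spatial.transform import Rotation as R
def f_of(c): return c["frame"].shape[0]/2/np.tan(np.radians(c["fovy"])/2)
def ext(c,st=None):
    "R,t world->cam"
    if "rvec" in c: return cv2.Rodrigues(np.array(c["rvec"]))[0],np.array(c["tvec"])
    q=st["tool_rot"]; T=np.eye(4); T[:3,:3]=R.from_quat([q[1],q[2],q[3],q[0]]).as_matrix(); T[:3,3]=st["position"]
    M=np.linalg.inv(T@c["mount"]); return M[:3,:3],M[:3,3]
def rays(c,uv):
    f=f_of(c); d=(np.atleast_2d(uv).astype(float)-[c["cx"],c["cy"]])/f
    s=d.copy()
    for _ in range(20): s=d/(1+c["k1"]*(s**2).sum(1,keepdims=True))
    return np.c_[s,np.ones(len(s))]
def world(c,uv,st=None,z=None):
    "pixel -> world by depth or at plane z"
    Rm,t=ext(c,st); r=rays(c,uv); uv=np.atleast_2d(uv).astype(int)
    C=-Rm.T@t; dw=r@Rm
    if z is None: k=c["depth"][uv[:,1],uv[:,0]]
    else: k=(z-C[2])/dw[:,2]
    return C+dw*np.asarray(k)[:,None]
def proj(c,P,st=None):
    Rm,t=ext(c,st); p=np.atleast_2d(P)@Rm.T+t; s=p[:,:2]/p[:,2:]
    s=s*(1+c["k1"]*(s**2).sum(1,keepdims=True)); return s*f_of(c)+[c["cx"],c["cy"]]
def cloud(c,st=None):
    h,w=c["depth"].shape; u,v=np.meshgrid(np.arange(w),np.arange(h))
    return world(c,np.c_[u.ravel(),v.ravel()],st).reshape(h,w,3)
def hsv(c): return cv2.cvtColor(c["frame"],cv2.COLOR_RGB2HSV)
def mm(p): return np.round(np.asarray(p)*1000,1)
def crop(c,x0,y0,x1,y1,k,fn):
    cv2.imwrite(fn,cv2.resize(c["frame"][y0:y1,x0:x1,::-1],None,fx=k,fy=k,interpolation=cv2.INTER_CUBIC))
E
python3 - <<'E'
from h import *
c=read_camera("top"); crop(c,220,110,420,230,4,"pics/t1.png")
P=cloud(c); H=hsv(c)
for n,uv in dict(cap=(298,160),base=(310,188),mark=(303,186),red=(400,145),yel=(383,200),orange=(352,170),grey2=(228,158),col2=(236,150)).items(): print(n,mm(world(c,uv)))
E
```

```text
cap [[549.8  55.3 206.6]]
base [[482.3  25.   18. ]]
mark [[490.   49.2  12.2]]
red [[ 618.4 -276.3   68.3]]
yel [[ 435.8 -215.2   73.6]]
orange [[ 544.6 -121.     4.5]]
grey2 [[591.  310.4  10. ]]
col2 [[606.3 267.9  77.2]]
```

View pics/t1.png

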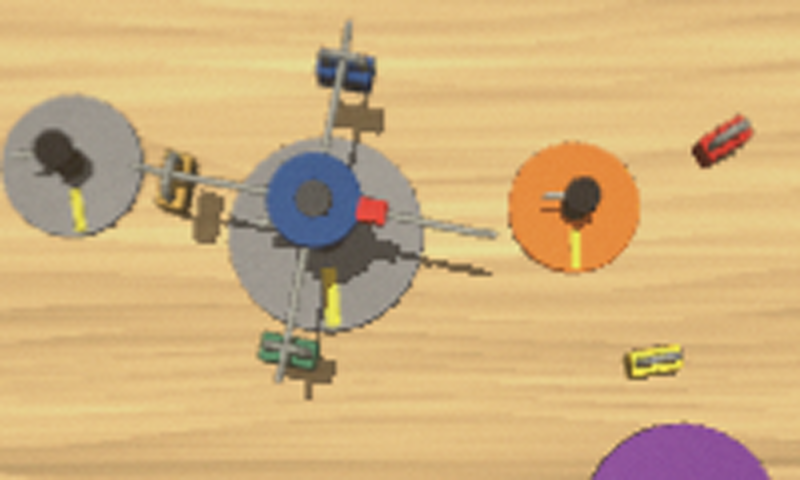

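```bash
python3 - <<'E'
from h import *
c=read_camera("top"); P=cloud(c); H=hsv(c); h,s,v=[H[...,i].astype(int) for i in range(3)]
U,V=np.meshgrid(np.arange(640),np.arange(400))
def box(m,x0,y0,x1,y1): return m&(U>=x0)&(U<x1)&(V>=y0)&(V<y1)
def show(n,m):
    q=P[m]; print(n,m.sum(),"med",mm(np.median(q,0)),"min",mm(q.min(0)),"max",mm(q.max(0)))
# hub blue top
m=box((abs(h-108)<12)&(s>120),280,145,315,180); m&=(P[...,2]>.195); show("hub",m)
uv=np.c_[U[m],V[m]]; (cx,cy),r=cv2.minEnclosingCircle(uv.astype(np.float32)); print("hubpx",cx,cy,r, mm(world(c,[(cx,cy)],z=np.median(P[m][:,2]))))
zc=P[150:170,292:306,2]; print("cap z", np.percentile(zc,[10,50,90]), P[...,2][m].std())
# base: gray outline: points near z .014
m=box((s<40)&(v>80)&(P[...,2]<.04)&(P[...,2]>-.01),275,140,328,196)
k=cv2.morphologyEx(m.astype(np.uint8),cv2.MORPH_OPEN,np.ones((3,3)))
cn=max(cv2.findContours(k,0,1)[0],key=cv2.contourArea)[:,0]; hull=cv2.convexHull(cn)[:,0]
print("px circ",cv2.minEnclosingCircle(hull.astype(np.float32)))
(a,b),r=cv2.minEnclosingCircle(hull.astype(np.float32)); w=world(c,hull,z=.014)[:,:2]
A=np.c_[2*w,np.ones(len(w))]; sol=np.linalg.lstsq(A,(w**2).sum(1),rcond=None)[0]; print("base fit",mm(sol[:2]),np.sqrt(sol[2]+sol[:2]@sol[:2]), mm(world(c,[(a,b)],z=.014)))
# mark
m=box((abs(h-28)<6)&(s>150)&(v>170),295,170,312,196); w=world(c,np.c_[U[m],V[m]],z=.0145)[:,:2]
print("mark",m.sum(),mm(w.mean(0)),mm(w.min(0)),mm(w.max(0))); 
print(cv2.fitLine(w.astype(np.float32),cv2.DIST_L2,0,.01,.01).ravel())
# red block
m=box(((h<6)|(h>174))&(s>120),303,150,325,172); show("block",m)
# loose red, yellow
for n,mm_ in (("red",box(((h<6)|(h>174))&(s>120),385,130,415,160)),("yel",box((abs(h-28)<6)&(s>150),370,190,396,210))):
    show(n,mm_); print(cv2.minAreaRect(np.c_[U[mm_],V[mm_]].astype(np.float32)))
    w=world(c,np.c_[U[mm_],V[mm_]],z=.042)
    print(mm(w.mean(0)),cv2.fitLine(w[:,:2].astype(np.float32),cv2.DIST_L2,0,.01,.01).ravel())
crop(c,380,125,420,165,12,"pics/r1.png")
E
```

```text
hub 300 med [550.6  55.5 201.7] min [369.8  -6.5 195.9] max [ 584.4   88.3 1346.8]
hubpx 298.15753173828125 159.63014221191406 11.212121963500977 [[551.7  55.1 201.7]]
cap z [0.19972777 0.20264081 0.2081139 ] 0.06603411349304016
px circ ((284.5, 178.0), 12.777032852172852)
base fit [520.3 105.9] 0.03453480356010554 [[518.2 112.8  14. ]]
mark 22 [489.6  49.8] [475.9  45.7] [507.   52.6]
[0.9961962  0.08713836 0.4896169  0.04975483]
block 45 med [543.9  14.  200.8] min [535.    2.2 194.5] max [553.3  23.1 205.1]
red 49 med [ 623.6 -282.7   41.5] min [ 610.1 -306.5   36.6] max [ 644.8 -264.8   74.7]
((400.7306823730469, 144.34616088867188), (5.824352264404297, 11.926054000854492), 56.3099365234375)
[ 624.5 -283.9   42. ] [ 0.46878415 -0.88331276  0.62446016 -0.2839236 ]
yel 45 med [ 434.2 -220.7   40.5] min [ 427.3 -244.5   35.2] max [ 450.8 -200.9   45.8]
((383.6346435546875, 199.67308044433594), (5.88348388671875, 12.355317115783691), 78.69007110595703)
[ 437.6 -221.6   42. ] [ 0.17822674 -0.9839894   0.4376126  -0.2215799 ]
```

View pics/r1.png

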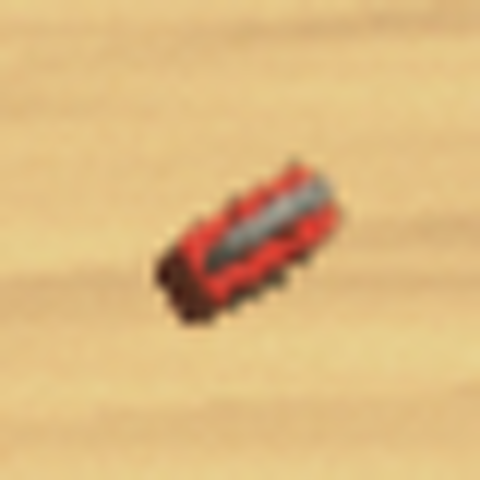

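```bash
cat >> h.py <<'E'
def yaw_of(q):
    m=R.from_quat([q[1],q[2],q[3],q[0]]).as_matrix(); return np.degrees(np.arctan2(m[1,0],m[0,0]))
def plan(p0,y0,p1,dyaw,n,nd=2):
    "rows for straight line p0->p1 (m) with yaw change dyaw (deg), n rows"
    p0=np.array(p0,float);p1=np.array(p1,float)
    p=p0.copy();y=y0;rows=[]
    for i in range(n):
        tgt=p0+(p1-p0)*(i+1)/n; d=(tgt-p)*100; a=np.radians(y)
        l=np.round([d[0]*np.cos(a)+d[1]*np.sin(a), d[0]*np.sin(a)-d[1]*np.cos(a), -d[2]],nd)
        rz=round(-(y0+dyaw*(i+1)/n-y),1)
        rows.append((l,rz))
        p=p+np.array([l[0]*np.cos(a)+l[1]*np.sin(a), l[0]*np.sin(a)-l[1]*np.cos(a),-l[2]])/100; y-=rz
    return rows,p,y
def show(rows):
    for i in range(0,len(rows),12):
        print("["+",".join('{"linear":[%g,%g,%g],"delta_rot":[0,0,%g]}'%(*l,r) for l,r in rows[i:i+12])+"]")
E
python3 - <<'E'
from h import *
s=observe(); y=yaw_of(s["tool_rot"]); print(y)
rows,p,yy=plan(s["position"],y,[.60,-.06,.27],-100+360-y,24,nd=1)
show(rows); print(p,yy)
E
```

```text
13.339226185424337
[{"linear":[2.4,-1.4,-0.1],"delta_rot":[0,0,-10.3]},{"linear":[2.5,-0.9,-0],"delta_rot":[0,0,-10.3]},{"linear":[2.8,-0.4,-0.1],"delta_rot":[0,0,-10.2]},{"linear":[2.7,0,-0],"delta_rot":[0,0,-10.3]},{"linear":[2.7,0.5,-0.1],"delta_rot":[0,0,-10.3]},{"linear":[2.5,1,-0.1],"delta_rot":[0,0,-10.3]},{"linear":[2.3,1.5,-0],"delta_rot":[0,0,-10.2]},{"linear":[2.1,1.8,-0.1],"delta_rot":[0,0,-10.3]},{"linear":[1.7,2.2,-0],"delta_rot":[0,0,-10.3]},{"linear":[1.2,2.4,-0.1],"delta_rot":[0,0,-10.3]},{"linear":[0.8,2.6,-0.1],"delta_rot":[0,0,-10.3]},{"linear":[0.3,2.8,-0],"delta_rot":[0,0,-10.2]}]
[{"linear":[-0.1,2.7,-0.1],"delta_rot":[0,0,-10.3]},{"linear":[-0.7,2.7,-0],"delta_rot":[0,0,-10.3]},{"linear":[-1.1,2.5,-0.1],"delta_rot":[0,0,-10.3]},{"linear":[-1.5,2.2,-0.1],"delta_rot":[0,0,-10.2]},{"linear":[-1.9,2,-0],"delta_rot":[0,0,-10.3]},{"linear":[-2.3,1.6,-0.1],"delta_rot":[0,0,-10.3]},{"linear":[-2.5,1.1,-0],"delta_rot":[0,0,-10.3]},{"linear":[-2.6,0.7,-0.1],"delta_rot":[0,0,-10.3]},{"linear":[-2.7,0.2,-0],"delta_rot":[0,0,-10.2]},{"linear":[-2.8,-0.3,-0.1],"delta_rot":[0,0,-10.3]},{"linear":[-2.6,-0.7,-0.1],"delta_rot":[0,0,-10.3]},{"linear":[-2.5,-1.2,-0],"delta_rot":[0,0,-10.3]}]
[ 0.59970424 -0.05951115  0.26972912] 260.0392261854244
```

>>> step_arm:
  commands:
    - {"linear": [2.4, -1.4, -0.1], "delta_rot": [0, 0, -10.3]}
    - {"linear": [2.5, -0.9, 0], "delta_rot": [0, 0, -10.3]}
    - {"linear": [2.8, -0.4, -0.1], "delta_rot": [0, 0, -10.2]}
    - {"linear": [2.7, 0, 0], "delta_rot": [0, 0, -10.3]}
    - {"linear": [2.7, 0.5, -0.1], "delta_rot": [0, 0, -10.3]}
    - {"linear": [2.5, 1, -0.1], "delta_rot": [0, 0, -10.3]}
    - {"linear": [2.3, 1.5, 0], "delta_rot": [0, 0, -10.2]}
    - {"linear": [2.1, 1.8, -0.1], "delta_rot": [0, 0, -10.3]}
    - {"linear": [1.7, 2.2, 0], "delta_rot": [0, 0, -10.3]}
    - {"linear": [1.2, 2.4, -0.1], "delta_rot": [0, 0, -10.3]}
    - {"linear": [0.8, 2.6, -0.1], "delta_rot": [0, 0, -10.3]}
    - {"linear": [0.3, 2.8, 0], "delta_rot": [0, 0, -10.2]}
  jaw: 1

```text
time_s: 1.75
position: [0.3617, -0.285, 0.2633]
tool_rot: [0.0, 0.367, 0.93, -0.0]
wrist_force: [0.5, 0.2, 0.9]
grip_width: 0.001
```

>>> step_arm:
  commands:
    - {"linear": [-0.1, 2.7, -0.1], "delta_rot": [0, 0, -10.3]}
    - {"linear": [-0.7, 2.7, 0], "delta_rot": [0, 0, -10.3]}
    - {"linear": [-1.1, 2.5, -0.1], "delta_rot": [0, 0, -10.3]}
    - {"linear": [-1.5, 2.2, -0.1], "delta_rot": [0, 0, -10.2]}
    - {"linear": [-1.9, 2, 0], "delta_rot": [0, 0, -10.3]}
    - {"linear": [-2.3, 1.6, -0.1], "delta_rot": [0, 0, -10.3]}
    - {"linear": [-2.5, 1.1, 0], "delta_rot": [0, 0, -10.3]}
    - {"linear": [-2.6, 0.7, -0.1], "delta_rot": [0, 0, -10.3]}
    - {"linear": [-2.7, 0.2, 0], "delta_rot": [0, 0, -10.2]}
    - {"linear": [-2.8, -0.3, -0.1], "delta_rot": [0, 0, -10.3]}
    - {"linear": [-2.6, -0.7, -0.1], "delta_rot": [0, 0, -10.3]}
    - {"linear": [-2.5, -1.2, 0], "delta_rot": [0, 0, -10.3]}

```text
time_s: 3.25
position: [0.6003, -0.0591, 0.2701]
tool_rot: [-0.0, -0.645, 0.764, 0.0]
wrist_force: [-0.3, -0.5, 0.9]
grip_width: 0.0
```

```bash
python3 - <<'E'
from h import *
s=observe(); print(s["time_s"],mm(s["position"]),yaw_of(s["tool_rot"]),s["tool_rot"],s["joint_pos"],s["wrist_force"],s["grip_width"])
c=read_camera("wrist"); crop(c,0,0,640,400,1,"pics/w1.png"); np.savez("w1.npz",d=c["depth"])
c=read_camera("top"); crop(c,220,110,420,230,4,"pics/t2.png")
E
```

```text
3.25 [600.3 -59.1 270.1] -99.62086359901657 [-8.26201211e-05 -6.45318608e-01  7.63913531e-01  6.87679005e-05] [-2.09273964e-01  2.62608752e-01  3.67136675e-01  1.67553422e+00
 -4.61957571e-05 -1.61215453e+00] [-0.26811106 -0.53402667  0.90024443] 0.000316063460228441
```

View pics/w1.png

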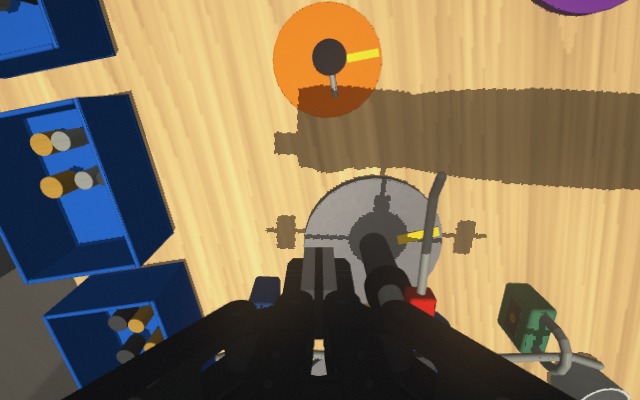

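View pics/t2.png

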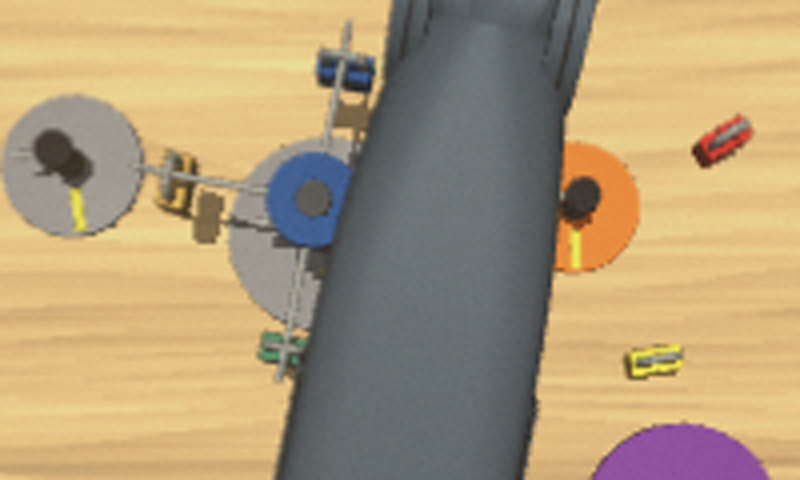

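The wrist view shows the empty hook (tip ~(441,175), red root block ~(420,300)), the base disc (~(372,235)) and its mark at (418,236). I'll measure the axis, mark and hook from it.

```bash
python3 - <<'E'
from h import *
s=observe(); c=read_camera("wrist"); P=cloud(c,s); H=hsv(c); h,sa,v=[H[...,i].astype(int) for i in range(3)]
U,V=np.meshgrid(np.arange(640),np.arange(400))
# base edge pts: gray->wood on upper rim
pts=[]
for a in np.radians(np.arange(-175,-4,4)):
    # ray from (372,240) outward, wood saturated
    for r in range(40,90):
        x,y=int(round(372+r*np.cos(a))),int(round(240+r*np.sin(a)))
        if sa[y,x]>60 and 12<h[y,x]<24 and abs(P[y,x,2])<.012: pts.append((x,y)); break
pts=np.array(pts); w=world(c,pts,s,z=.007)[:,:2]
from scipy.optimize import least_squares
f=lambda q:np.hypot(*(w-q[:2]).T)-.085
o=least_squares(f,[.55,.055],loss="soft_l1",f_scale=.002); print("axis",mm(o.x),"res",mm(np.std(o.fun)),len(w))
ax=o.x
m=(abs(h-28)<6)&(sa>150)&(v>60)&(U>390)&(U<445)&(V>222)&(V<250)
w=world(c,np.c_[U[m],V[m]],s,z=.0145)[:,:2]; print("mark",m.sum(),mm(w.mean(0)),cv2.fitLine(w.astype(np.float32),2,0,.01,.01).ravel()[:2], np.degrees(np.arctan2(*(w.mean(0)-ax)[::-1])))
m=((h<6)|(h>174))&(sa>150)&(V>280)&(V<320)&(U>400)&(U<440)
q=P[m]; print("block",mm(np.median(q,0)),mm(np.percentile(q,[2,98],axis=0)))
# wire: steel pixels high z
m=(P[...,2]>.165)&(P[...,2]<.215)&(V>165)&(V<290)&(U>405)&(U<455)
q=P[m]; print("wire",m.sum()); rr=np.hypot(*(q[:,:2]-ax).T); th=np.degrees(np.arctan2(q[:,1]-ax[1],q[:,0]-ax[0]))
for a in range(50,150,10):
    k=(rr*1000>=a)&(rr*1000<a+10)
    if k.sum(): print(a,k.sum(),mm(np.percentile(q[k,2],[10,50,90])),np.round(np.percentile(th[k],[10,50,90]),1))
# finger pads
print("fingers z near", [ (uv,mm(world(c,[uv],s))[0]) for uv in ((310,252),(328,252),(319,285),(292,265),(345,265))])
E
```

```text
axis [552.3  54.8] res 2.5 43
mark 239 [499.6  51.4] [0.99790436 0.06470642] -176.22162165780972
block [545.    3.9 200.7] [[535.6 -63.8 187.8]
 [564.1  14.9 293.9]]
wire 1220
50 109 [187.6 190.8 195.7] [-107.1  -98.2  -93. ]
60 125 [193.4 195.  196. ] [-102.1  -99.9  -98.5]
70 128 [192.3 194.3 195.4] [-101.8 -100.2  -99. ]
80 130 [191.7 193.5 194.4] [-101.8 -100.4  -99.3]
90 151 [191.1 192.8 193.9] [-102.1 -100.6  -99.5]
100 152 [191.  192.5 193.5] [-102.1 -100.6  -99.6]
110 152 [190.7 192.4 193.5] [-101.8 -100.7  -99.8]
120 137 [191.8 194.7 197.7] [-101.6 -100.5  -99.9]
130 136 [197.3 199.5 200.8] [-101.6 -100.7 -100. ]
fingers z near [((310, 252), array([603.5, -69.4, 251.9])), ((328, 252), array([595.8, -67.8, 251.5])), ((319, 285), array([599.7, -68.9, 277.9])), ((292, 265), array([611.7, -67.1, 256.9])), ((345, 265), array([589.2, -63.1, 256.7]))]
```

```bash
python3 - <<'E'
from h import *
y=260.4
r1,p,yy=plan([.6003,-.0591,.2701],y,[.578,-.016,.27],0,3,nd=1)
r2,p,yy=plan(p,yy,[.578,-.016,.2],0,4,nd=1)
show(r1+r2);print(p)
# push arc: tool centre at angle a+off about axis, yaw = a
ax=np.array([.5523,.0548]); rows=[]
def c(al): return [ax[0]+.075*np.cos(np.radians(al)),ax[1]+.075*np.sin(np.radians(al)),.2]
# first approach: angle -70 -> -83
al=-70; 
n=30
tot=[]
for i in range(n):
    r,p,yy=plan(p,yy,c(al-3),0 if i<3 else -2.8,1,nd=2); al-=3; tot+=r
show(tot); print(p,yy,al)
E
```

```text
[{"linear":[-1.3,1,0],"delta_rot":[0,0,-0]},{"linear":[-1.3,0.9,0],"delta_rot":[0,0,-0]},{"linear":[-1.3,1,0],"delta_rot":[0,0,-0]},{"linear":[0,0,1.8],"delta_rot":[0,0,-0]},{"linear":[0,0,1.7],"delta_rot":[0,0,-0]},{"linear":[0,0,1.8],"delta_rot":[0,0,-0]},{"linear":[0,0,1.7],"delta_rot":[0,0,-0]}]
[ 0.5782101  -0.01580986  0.2001    ]
[{"linear":[0.18,0.37,0.01],"delta_rot":[0,0,-0]},{"linear":[0.16,0.36,-0],"delta_rot":[0,0,-0]},{"linear":[0.15,0.36,-0],"delta_rot":[0,0,-0]},{"linear":[0.13,0.37,-0],"delta_rot":[0,0,2.8]},{"linear":[0.13,0.38,-0],"delta_rot":[0,0,2.8]},{"linear":[0.12,0.37,-0],"delta_rot":[0,0,2.8]},{"linear":[0.13,0.37,-0],"delta_rot":[0,0,2.8]},{"linear":[0.12,0.37,-0],"delta_rot":[0,0,2.8]},{"linear":[0.12,0.38,-0],"delta_rot":[0,0,2.8]},{"linear":[0.12,0.37,-0],"delta_rot":[0,0,2.8]},{"linear":[0.12,0.37,-0],"delta_rot":[0,0,2.8]},{"linear":[0.12,0.38,-0],"delta_rot":[0,0,2.8]}]
[{"linear":[0.12,0.37,-0],"delta_rot":[0,0,2.8]},{"linear":[0.11,0.38,-0],"delta_rot":[0,0,2.8]},{"linear":[0.12,0.37,-0],"delta_rot":[0,0,2.8]},{"linear":[0.11,0.38,-0],"delta_rot":[0,0,2.8]},{"linear":[0.11,0.38,-0],"delta_rot":[0,0,2.8]},{"linear":[0.11,0.37,-0],"delta_rot":[0,0,2.8]},{"linear":[0.11,0.38,-0],"delta_rot":[0,0,2.8]},{"linear":[0.11,0.38,-0],"delta_rot":[0,0,2.8]},{"linear":[0.1,0.38,-0],"delta_rot":[0,0,2.8]},{"linear":[0.11,0.38,-0],"delta_rot":[0,0,2.8]},{"linear":[0.1,0.37,-0],"delta_rot":[0,0,2.8]},{"linear":[0.1,0.38,-0],"delta_rot":[0,0,2.8]}]
[{"linear":[0.11,0.38,-0],"delta_rot":[0,0,2.8]},{"linear":[0.1,0.38,-0],"delta_rot":[0,0,2.8]},{"linear":[0.09,0.38,-0],"delta_rot":[0,0,2.8]},{"linear":[0.1,0.38,-0],"delta_rot":[0,0,2.8]},{"linear":[0.1,0.38,-0],"delta_rot":[0,0,2.8]},{"linear":[0.09,0.38,-0],"delta_rot":[0,0,2.8]}]
[0.48184327 0.02910315 0.2       ] 184.79999999999967 -160
```

>>> step_arm:
  commands:
    - {"linear": [-1.3, 1, 0], "delta_rot": [0, 0, 0]}
    - {"linear": [-1.3, 0.9, 0], "delta_rot": [0, 0, 0]}
    - {"linear": [-1.3, 1, 0], "delta_rot": [0, 0, 0]}
    - {"linear": [0, 0, 1.8], "delta_rot": [0, 0, 0]}
    - {"linear": [0, 0, 1.7], "delta_rot": [0, 0, 0]}
    - {"linear": [0, 0, 1.8], "delta_rot": [0, 0, 0]}
    - {"linear": [0, 0, 1.7], "delta_rot": [0, 0, 0]}
    - {"linear": [0, 0, 0], "delta_rot": [0, 0, 0]}

```text
time_s: 4.4
position: [0.5765, -0.0158, 0.1985]
tool_rot: [-0.001, -0.643, 0.766, 0.001]
wrist_force: [-0.2, 0.0, 0.3]
grip_width: 0.001
```

>>> step_arm:
  commands:
    - {"linear": [0.18, 0.37, 0], "delta_rot": [0, 0, 0]}
    - {"linear": [0.16, 0.36, 0], "delta_rot": [0, 0, 0]}
    - {"linear": [0.15, 0.36, 0], "delta_rot": [0, 0, 0]}
    - {"linear": [0.13, 0.37, 0], "delta_rot": [0, 0, 2.8]}
    - {"linear": [0.13, 0.38, 0], "delta_rot": [0, 0, 2.8]}
    - {"linear": [0.12, 0.37, 0], "delta_rot": [0, 0, 2.8]}
    - {"linear": [0.13, 0.37, 0], "delta_rot": [0, 0, 2.8]}
    - {"linear": [0.12, 0.37, 0], "delta_rot": [0, 0, 2.8]}
    - {"linear": [0.12, 0.38, 0], "delta_rot": [0, 0, 2.8]}
    - {"linear": [0.12, 0.37, 0], "delta_rot": [0, 0, 2.8]}
    - {"linear": [0.12, 0.37, 0], "delta_rot": [0, 0, 2.8]}
    - {"linear": [0.12, 0.38, 0], "delta_rot": [0, 0, 2.8]}

```text
time_s: 5.9
position: [0.532, -0.0179, 0.201]
tool_rot: [0.001, -0.46, 0.888, -0.001]
wrist_force: [1.7, -0.1, -0.9]
grip_width: -0.004
```

```bash
python3 - <<'E'
from h import *
s=observe(); print(s["time_s"],mm(s["position"]),yaw_of(s["tool_rot"]),s["wrist_force"],s["grip_width"])
c=read_camera("wrist"); crop(c,0,0,640,400,1,"pics/w2.png")
E
```

```text
5.9 [532.  -17.9 201. ] -125.27435713093573 [ 1.68270908 -0.05838118 -0.90370345] -0.003678885756243162
```

View pics/w2.png

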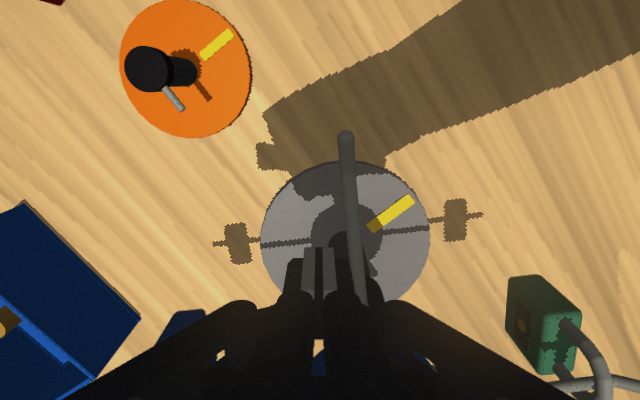

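The finger is against the hook's wire ((350,190)–(360,300)) and it turns along with ~1.7 N. Continuing.

>>> step_arm:
  commands:
    - {"linear": [0.12, 0.37, 0], "delta_rot": [0, 0, 2.8]}
    - {"linear": [0.11, 0.38, 0], "delta_rot": [0, 0, 2.8]}
    - {"linear": [0.12, 0.37, 0], "delta_rot": [0, 0, 2.8]}
    - {"linear": [0.11, 0.38, 0], "delta_rot": [0, 0, 2.8]}
    - {"linear": [0.11, 0.38, 0], "delta_rot": [0, 0, 2.8]}
    - {"linear": [0.11, 0.37, 0], "delta_rot": [0, 0, 2.8]}
    - {"linear": [0.11, 0.38, 0], "delta_rot": [0, 0, 2.8]}
    - {"linear": [0.11, 0.38, 0], "delta_rot": [0, 0, 2.8]}
    - {"linear": [0.1, 0.38, 0], "delta_rot": [0, 0, 2.8]}
    - {"linear": [0.11, 0.38, 0], "delta_rot": [0, 0, 2.8]}
    - {"linear": [0.1, 0.37, 0], "delta_rot": [0, 0, 2.8]}
    - {"linear": [0.1, 0.38, 0], "delta_rot": [0, 0, 2.8]}

```text
time_s: 7.45
position: [0.4934, 0.0079, 0.2009]
tool_rot: [0.001, -0.184, 0.983, -0.001]
wrist_force: [0.2, -1.9, 0.4]
grip_width: 0.003
```

```bash
cat > hook.py <<'E'
from h import *
s=observe(); print(s["time_s"],mm(s["position"]),yaw_of(s["tool_rot"]),s["wrist_force"],s["grip_width"],s["joint_pos"])
c=read_camera("wrist"); import sys; crop(c,0,0,640,400,1,"pics/%s.png"%sys.argv[1])
P=cloud(c,s); ax=np.array([.5523,.0548]); H=hsv(c)
U,V=np.meshgrid(np.arange(640),np.arange(400))
rr=np.hypot(P[...,0]-ax[0],P[...,1]-ax[1])*1000; th=np.degrees(np.arctan2(P[...,1]-ax[1],P[...,0]-ax[0]))%360
m=(P[...,2]>.16)&(P[...,2]<.215)&(rr>90)&(rr<145)&(V<300)&(H[...,1]<70)
for a in range(90,145,10):
    k=m&(rr>=a)&(rr<a+10)
    if k.sum(): print(a,k.sum(),mm(np.percentile(P[k][:,2],[10,50,90])),np.round(np.percentile(th[k],[10,50,90]),1))
h=H[...,0];m=(abs(h.astype(int)-28)<6)&(H[...,1]>150)&(rr<95)&(rr>20)&(P[...,2]<.03)
w=world(c,np.c_[U[m],V[m]],s,z=.0145)[:,:2]
if len(w)>10: print("mark",m.sum(),mm(w.mean(0)),"dir",cv2.fitLine(w.astype(np.float32),2,0,.01,.01).ravel()[:2],np.degrees(np.arctan2(*(w.mean(0)-ax)[::-1]))%360)
E
python3 hook.py w3
```

```text
7.45 [493.4   7.9 200.9] -158.8429855249684 [ 0.1791707  -1.9177183   0.38437157] 0.002741570236200216 [-1.19041186e-01 -4.13062117e-02 -1.00310247e-01  1.51015477e+00
 -1.42539263e-03 -4.88301127e-01]
90 338 [191.4 192.6 193.7] [204.7 206.2 207.5]
100 335 [191.1 192.5 193.4] [205.  206.3 207.4]
110 362 [191.1 192.4 193.3] [205.1 206.3 207.3]
120 355 [192.6 195.  197.5] [205.2 206.2 207.3]
130 319 [198.1 199.5 200.8] [205.3 206.2 207.1]
mark 299 [489.   52.2] dir [0.9696546  0.24447894] 182.3921230617833
```

View pics/w3.png

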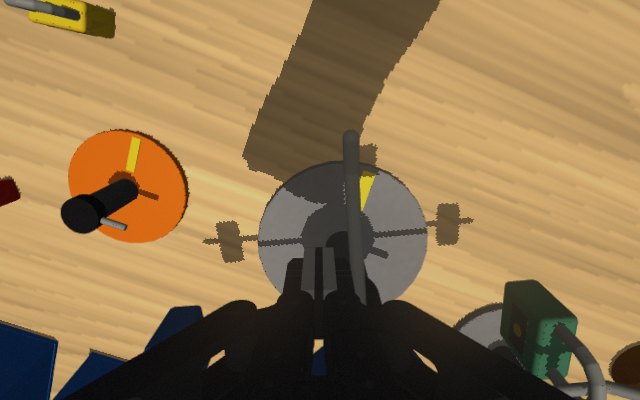

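>>> step_arm:
  commands:
    - {"linear": [0.11, 0.38, 0], "delta_rot": [0, 0, 2.8]}
    - {"linear": [0.1, 0.38, 0], "delta_rot": [0, 0, 2.8]}
    - {"linear": [0.09, 0.38, 0], "delta_rot": [0, 0, 2.8]}
    - {"linear": [0.1, 0.38, 0], "delta_rot": [0, 0, 2.8]}
    - {"linear": [0.1, 0.38, 0], "delta_rot": [0, 0, 2.8]}
    - {"linear": [0.09, 0.38, 0], "delta_rot": [0, 0, 2.8]}
    - {"linear": [0.09, 0.38, 0], "delta_rot": [0, 0, 0]}
    - {"linear": [0, 0.1, 0], "delta_rot": [0, 0, 0]}
    - {"linear": [0, 0, 0], "delta_rot": [0, 0, 0]}
    - {"linear": [0, 0, 0], "delta_rot": [0, 0, 0]}
    - {"linear": [0, 0, 0], "delta_rot": [0, 0, 0]}

```text
time_s: 8.88
position: [0.4805, 0.0339, 0.2003]
tool_rot: [-0.0, -0.039, 0.999, 0.0]
wrist_force: [0.3, -1.0, 1.6]
grip_width: 0.002
```

```bash
python3 hook.py w4
```

```text
8.875 [480.5  33.9 200.3] -175.55731935305232 [ 0.30605373 -1.01031244  1.64822791] 0.0015883283913386429 [-6.90474376e-02 -7.01943098e-02 -1.29206672e-01  1.51192951e+00
  9.51444835e-05 -1.46586842e-01]
90 341 [191.3 192.6 193.5] [182.4 184.  185.4]
100 350 [190.9 192.3 193.3] [182.7 184.  185.3]
110 383 [190.9 192.2 193.2] [182.8 184.1 185.2]
120 361 [192.4 194.8 197.3] [183.1 184.1 185.1]
130 303 [197.9 199.5 200.7] [183.2 184.1 185. ]
mark 496 [499.7  51.8] dir [0.9962816  0.08615657] 183.262062187189
```

View pics/w4.png

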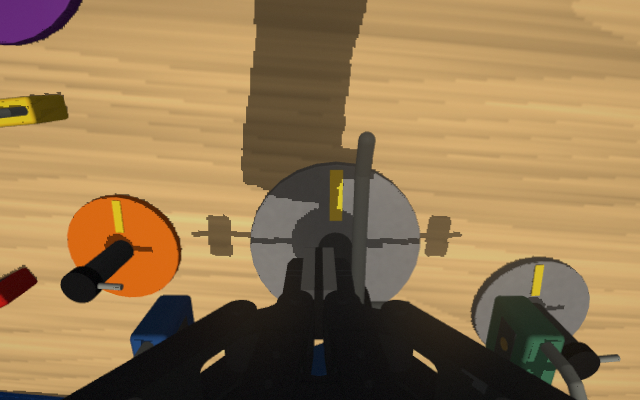

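```bash
python3 - <<'E'
from h import *
p=[.4805,.0339,.2003];y=184.4
r=[(np.array([0,-.8,0]),0),(np.array([0,-.8,0]),0)]; p=[.4805,.018,.2003]
r2,p,y=plan(p,y,[.4805,.018,.275],0,3,nd=1); r3,p,y=plan(p,y,[.6245,-.284,.25],24,9,nd=1)
show(r+r2+r3); print(p,y)
E
```

```text
[{"linear":[0,-0.8,0],"delta_rot":[0,0,0]},{"linear":[0,-0.8,0],"delta_rot":[0,0,0]},{"linear":[-0,0,-2.5],"delta_rot":[0,0,-0]},{"linear":[-0,0,-2.5],"delta_rot":[0,0,-0]},{"linear":[-0,0,-2.5],"delta_rot":[0,0,-0]},{"linear":[-1.3,-3.5,0.3],"delta_rot":[0,0,-2.7]},{"linear":[-1.2,-3.5,0.3],"delta_rot":[0,0,-2.6]},{"linear":[-1,-3.6,0.2],"delta_rot":[0,0,-2.7]},{"linear":[-0.9,-3.6,0.3],"delta_rot":[0,0,-2.7]},{"linear":[-0.6,-3.7,0.3],"delta_rot":[0,0,-2.6]},{"linear":[-0.5,-3.6,0.3],"delta_rot":[0,0,-2.7]},{"linear":[-0.4,-3.7,0.3],"delta_rot":[0,0,-2.7]}]
[{"linear":[-0.1,-3.8,0.2],"delta_rot":[0,0,-2.6]},{"linear":[-0,-3.7,0.3],"delta_rot":[0,0,-2.7]}]
[ 0.62448437 -0.2842969   0.2503    ] 208.39999999999992
```

>>> step_arm:
  commands:
    - {"linear": [0, -0.8, 0], "delta_rot": [0, 0, 0]}
    - {"linear": [0, -0.8, 0], "delta_rot": [0, 0, 0]}
    - {"linear": [0, 0, -2.5], "delta_rot": [0, 0, 0]}
    - {"linear": [0, 0, -2.5], "delta_rot": [0, 0, 0]}
    - {"linear": [0, 0, -2.5], "delta_rot": [0, 0, 0]}
    - {"linear": [-1.3, -3.5, 0.3], "delta_rot": [0, 0, -2.7]}
    - {"linear": [-1.2, -3.5, 0.3], "delta_rot": [0, 0, -2.6]}
    - {"linear": [-1, -3.6, 0.2], "delta_rot": [0, 0, -2.7]}
    - {"linear": [-0.9, -3.6, 0.3], "delta_rot": [0, 0, -2.7]}
    - {"linear": [-0.6, -3.7, 0.3], "delta_rot": [0, 0, -2.6]}
    - {"linear": [-0.5, -3.6, 0.3], "delta_rot": [0, 0, -2.7]}
    - {"linear": [-0.4, -3.7, 0.3], "delta_rot": [0, 0, -2.7]}

```text
time_s: 10.42
position: [0.5942, -0.218, 0.2548]
tool_rot: [-0.0, -0.201, 0.98, 0.0]
wrist_force: [0.6, 0.3, 1.2]
grip_width: -0.002
```

>>> step_arm:
  commands:
    - {"linear": [-0.1, -3.8, 0.2], "delta_rot": [0, 0, -2.6]}
    - {"linear": [0, -3.7, 0.3], "delta_rot": [0, 0, -2.7]}
    - {"linear": [0, 0, 0], "delta_rot": [0, 0, 0]}
    - {"linear": [0, 0, 0], "delta_rot": [0, 0, 0]}
    - {"linear": [0, 0, 0], "delta_rot": [0, 0, 0]}
    - {"linear": [0, 0, 0], "delta_rot": [0, 0, 0]}
  jaw: 0

```text
time_s: 11.18
position: [0.626, -0.2833, 0.2515]
tool_rot: [0.001, -0.246, 0.969, -0.0]
wrist_force: [-0.1, 0.1, -0.0]
grip_width: 0.997
```

```bash
cat > pad.py <<'E'
from h import *
import sys
s=observe(); print(s["time_s"],mm(s["position"]),yaw_of(s["tool_rot"])%360,s["wrist_force"],s["grip_width"],s["joint_pos"])
c=read_camera("wrist"); crop(c,0,0,640,400,1,"pics/%s.png"%sys.argv[1])
P=cloud(c,s); H=hsv(c); h=H[...,0].astype(int)
m=((h<6)|(h>174))&(H[...,1]>120)&(np.hypot(P[...,0]-.625,P[...,1]+.284)<.06)&(P[...,2]<.1)
q=P[m]; print(m.sum(),mm(np.percentile(q,[2,50,98],axis=0)))
top=m&(P[...,2]>.035)
cn=np.argwhere(top)[:,::-1]; w=world(c,cn,s,z=.042)[:,:2]
rc=cv2.minAreaRect((w*1000).astype(np.float32)); print("top rect",rc)
g=P[(P[...,2]>.05)&(P[...,2]<.09)&(np.hypot(P[...,0]-.625,P[...,1]+.284)<.045)]
print("shackle",len(g),mm(np.percentile(g,[2,50,98],axis=0)),cv2.fitLine((g[:,:2]*1000).astype(np.float32),2,0,.01,.01).ravel())
E
python3 pad.py w5
```

```text
11.175 [ 626.  -283.3  251.5] 208.49614637873282 [-0.07354244  0.10257048 -0.0023846 ] 0.997073121027652 [-5.22652905e-01  5.03152434e-01  6.40099569e-01  1.70649770e+00
  1.55838837e-04 -1.02000400e+00]
503 [[ 611.6 -307.4   22.2]
 [ 626.1 -289.8   40.9]
 [ 637.8 -273.2   42.5]]
top rect ((626.550537109375, -287.22607421875), (20.242839813232422, 41.521549224853516), 30.89447021484375)
shackle 340 [[ 617.2 -301.6   52. ]
 [ 627.5 -286.2   71.9]
 [ 636.8 -271.    76.3]] [ 5.0891823e-01 -8.6081487e-01  6.2720148e+02 -2.8621298e+02]
```

View pics/w5.png

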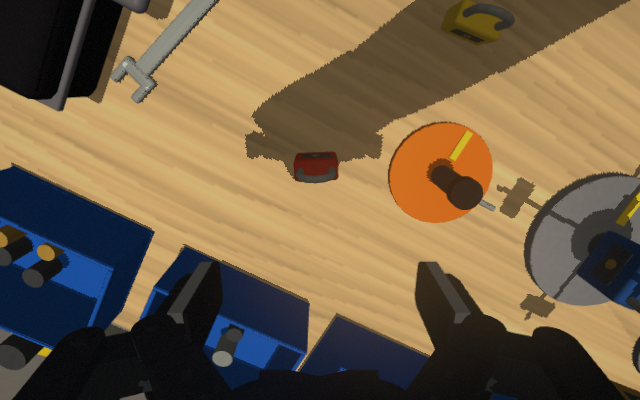

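>>> step_arm:
  commands:
    - {"linear": [0.08, 0.34, 2.6], "delta_rot": [0, 0, -2.2]}
    - {"linear": [0, 0, 3.2], "delta_rot": [0, 0, 0]}
    - {"linear": [0, 0, 3.4], "delta_rot": [0, 0, 0]}
    - {"linear": [0, 0, 3.4], "delta_rot": [0, 0, 0]}
    - {"linear": [0, 0, 2.8], "delta_rot": [0, 0, 0]}
    - {"linear": [0, 0, 2.2], "delta_rot": [0, 0, 0]}
    - {"linear": [0, 0, 0], "delta_rot": [0, 0, 0]}
    - {"linear": [0, 0, 0], "delta_rot": [0, 0, 0]}

```text
time_s: 12.22
position: [0.6242, -0.2817, 0.0757]
tool_rot: [0.001, -0.264, 0.964, -0.001]
wrist_force: [0.6, -0.1, 0.4]
grip_width: 1.0
```

```bash
python3 pad.py w6
```

```text
12.225 [ 624.2 -281.7   75.7] 210.66117517703603 [ 0.5687983  -0.14151049  0.43554921] 0.9996833154839094 [-5.21739755e-01  4.93347069e-01  2.76398566e-01  1.35209910e+00
  8.20256829e-06 -1.05687755e+00]
3593 [[ 609.9 -308.2    5. ]
 [ 625.  -289.    40.6]
 [ 639.2 -273.    42.2]]
top rect ((626.0304565429688, -287.6278381347656), (23.176889419555664, 41.91436767578125), 30.679420471191406)
shackle 4037 [[ 597.  -326.    52.6]
 [ 630.5 -292.1   73.5]
 [ 654.7 -242.8   89.3]] [ 4.9836463e-01 -8.6696756e-01  6.2824664e+02 -2.9004382e+02]
```

View pics/w6.png

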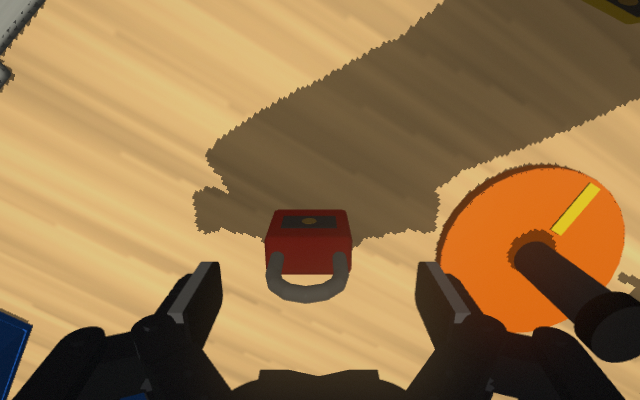

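>>> step_arm:
  commands:
    - {"linear": [0.1, -0.3, 0], "delta_rot": [0, 0, 0]}
    - {"linear": [0, -0.3, 0], "delta_rot": [0, 0, 0]}
    - {"linear": [0, 0, 1.0], "delta_rot": [0, 0, 0]}
    - {"linear": [0, 0, 1.0], "delta_rot": [0, 0, 0]}
    - {"linear": [0, 0, 1.0], "delta_rot": [0, 0, 0]}
    - {"linear": [0, 0, 0.8], "delta_rot": [0, 0, 0]}
    - {"linear": [0, 0, 0], "delta_rot": [0, 0, 0]}

```text
time_s: 13.15
position: [0.625, -0.2868, 0.0347]
tool_rot: [-0.001, -0.264, 0.964, 0.001]
wrist_force: [-0.4, -0.3, 0.1]
grip_width: 1.0
```

```bash
python3 pad.py w7
```

```text
13.15 [ 625.  -286.8   34.7] 210.64195088944032 [-0.39030855 -0.26890929  0.14385768] 1.0004180019264861 [-5.27642695e-01  5.28302699e-01  2.41633495e-01  1.28687206e+00
  2.44817162e-05 -1.06244408e+00]
6792 [[ 591.3 -308.5    4.2]
 [ 624.  -288.6   40.4]
 [ 638.7 -243.3   70.8]]
top rect ((611.6514892578125, -248.09689331054688), (29.380067825317383, 128.2738037109375), 18.209758758544922)
shackle 10877 [[ 591.9 -327.    51.4]
 [ 617.7 -284.1   83.1]
 [ 635.4 -250.6   89.8]] [ 5.0726032e-01 -8.6179286e-01  6.1393958e+02 -2.8517197e+02]
```

View pics/w7.png

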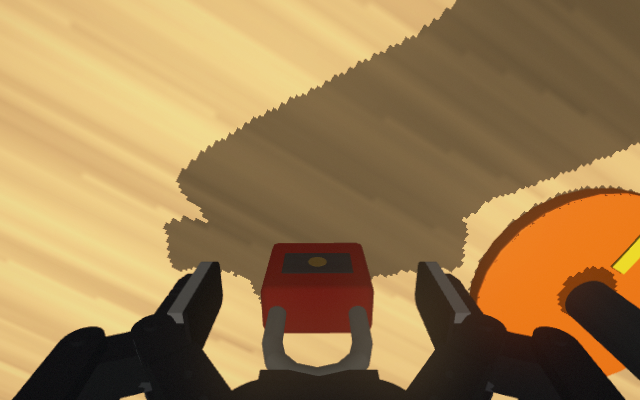

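>>> step_arm:
  commands:
    - {"linear": [0, 0, -0.5], "delta_rot": [0, 0, 0]}
    - {"linear": [0, 0, 0], "delta_rot": [0, 0, 0]}

```text
time_s: 13.45
position: [0.6268, -0.2879, 0.043]
tool_rot: [0.001, -0.264, 0.964, -0.001]
wrist_force: [0.4, -0.4, -0.4]
grip_width: 1.002
```

>>> step_arm:
  commands:
    - {"linear": [0, 0, 0], "delta_rot": [0, 0, 0]}
    - {"linear": [0, 0, 0], "delta_rot": [0, 0, 0]}
    - {"linear": [0, 0, 0], "delta_rot": [0, 0, 0]}
    - {"linear": [0, 0, 0], "delta_rot": [0, 0, 0]}
    - {"linear": [0, 0, 0], "delta_rot": [0, 0, 0]}
    - {"linear": [0, 0, 0], "delta_rot": [0, 0, 0]}
  jaw: 1

```text
time_s: 14.2
position: [0.6261, -0.2874, 0.0416]
tool_rot: [0.0, -0.264, 0.964, -0.0]
wrist_force: [0.0, -0.6, 3.0]
grip_width: 0.505
```

```bash
python3 pad.py w8
```

```text
14.2 [ 626.1 -287.4   41.6] 210.64138702515092 [ 0.01338627 -0.56664308  2.98944903] 0.5049770064021001 [-5.27671713e-01  5.23796905e-01  2.49565653e-01  1.29595727e+00
  9.56642253e-05 -1.06246468e+00]
6256 [[ 609.3 -308.8    4.8]
 [ 624.5 -288.4   40.4]
 [ 639.7 -265.8   42.7]]
top rect ((617.0047607421875, -242.91201782226562), (32.947444915771484, 136.97036743164062), 10.828097343444824)
shackle 15364 [[ 593.  -323.6   51.9]
 [ 618.5 -277.3   72. ]
 [ 646.5 -244.6   89.6]] [ 4.8306450e-01 -8.7558478e-01  6.1679132e+02 -2.8260162e+02]
```

View pics/w8.png

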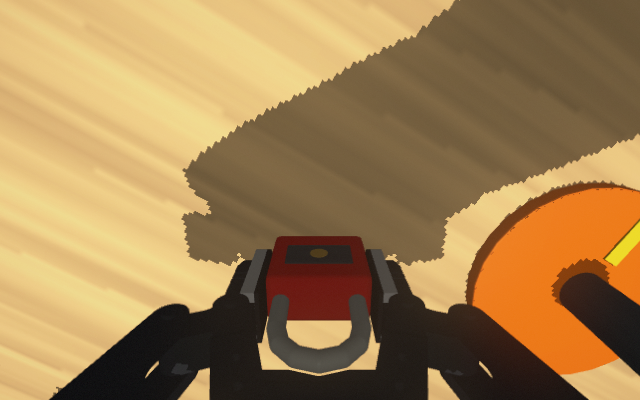

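```bash
python3 - <<'E'
from h import *
y=210.6; p=[.6261,-.2874,.0416]
a,p,y=plan(p,y,[.6261,-.2874,.2016],0,8,nd=1)
b,p,y=plan(p,y,[.40,-.10,.2],-18,10,nd=1); c,p,y=plan(p,y,[.3827,.0426,.2],-8.5,6,nd=1)
show(a+b+c); print(p,y)
E
```

```text
[{"linear":[-0,0,-2],"delta_rot":[0,0,-0]},{"linear":[-0,0,-2],"delta_rot":[0,0,-0]},{"linear":[-0,0,-2],"delta_rot":[0,0,-0]},{"linear":[-0,0,-2],"delta_rot":[0,0,-0]},{"linear":[-0,0,-2],"delta_rot":[0,0,-0]},{"linear":[-0,0,-2],"delta_rot":[0,0,-0]},{"linear":[-0,0,-2],"delta_rot":[0,0,-0]},{"linear":[-0,0,-2],"delta_rot":[0,0,-0]},{"linear":[1,2.8,0],"delta_rot":[0,0,1.8]},{"linear":[1.1,2.7,0],"delta_rot":[0,0,1.8]},{"linear":[1.1,2.7,0],"delta_rot":[0,0,1.8]},{"linear":[1.3,2.7,0.1],"delta_rot":[0,0,1.8]}]
[{"linear":[1.3,2.6,-0],"delta_rot":[0,0,1.8]},{"linear":[1.4,2.5,-0],"delta_rot":[0,0,1.8]},{"linear":[1.5,2.6,0],"delta_rot":[0,0,1.8]},{"linear":[1.6,2.5,0],"delta_rot":[0,0,1.8]},{"linear":[1.6,2.4,0],"delta_rot":[0,0,1.8]},{"linear":[1.8,2.4,0.1],"delta_rot":[0,0,1.8]},{"linear":[-0.2,2.4,-0],"delta_rot":[0,0,1.4]},{"linear":[-0.2,2.4,-0],"delta_rot":[0,0,1.4]},{"linear":[-0.2,2.3,-0],"delta_rot":[0,0,1.4]},{"linear":[-0,2.4,-0],"delta_rot":[0,0,1.5]},{"linear":[-0,2.4,-0],"delta_rot":[0,0,1.4]},{"linear":[0,2.4,-0],"delta_rot":[0,0,1.4]}]
[0.38285529 0.04253864 0.1996    ] 184.09999999999985
```

>>> step_arm:
  commands:
    - {"linear": [0, 0, -1], "delta_rot": [0, 0, 0]}
    - {"linear": [0, 0, -2], "delta_rot": [0, 0, 0]}
    - {"linear": [0, 0, -2], "delta_rot": [0, 0, 0]}
    - {"linear": [0, 0, -2], "delta_rot": [0, 0, 0]}
    - {"linear": [0, 0, -2], "delta_rot": [0, 0, 0]}
    - {"linear": [0, 0, -2], "delta_rot": [0, 0, 0]}
    - {"linear": [0, 0, -2], "delta_rot": [0, 0, 0]}
    - {"linear": [0, 0, -2], "delta_rot": [0, 0, 0]}
    - {"linear": [0, 0, -1], "delta_rot": [0, 0, 0]}
    - {"linear": [0, 0, 0], "delta_rot": [0, 0, 0]}
    - {"linear": [0, 0, 0], "delta_rot": [0, 0, 0]}

```text
time_s: 15.62
position: [0.6255, -0.2872, 0.2004]
tool_rot: [-0.001, -0.264, 0.964, 0.001]
wrist_force: [1.6, 0.2, -1.8]
grip_width: 0.502
```

>>> step_arm:
  commands:
    - {"linear": [1, 2.8, 0], "delta_rot": [0, 0, 1.8]}
    - {"linear": [1.1, 2.7, 0], "delta_rot": [0, 0, 1.8]}
    - {"linear": [1.1, 2.7, 0], "delta_rot": [0, 0, 1.8]}
    - {"linear": [1.3, 2.7, 0], "delta_rot": [0, 0, 1.8]}
    - {"linear": [1.3, 2.6, 0], "delta_rot": [0, 0, 1.8]}
    - {"linear": [1.4, 2.5, 0], "delta_rot": [0, 0, 1.8]}
    - {"linear": [1.5, 2.6, 0], "delta_rot": [0, 0, 1.8]}
    - {"linear": [1.6, 2.5, 0], "delta_rot": [0, 0, 1.8]}
    - {"linear": [1.6, 2.4, 0], "delta_rot": [0, 0, 1.8]}
    - {"linear": [1.8, 2.4, 0], "delta_rot": [0, 0, 1.8]}

```text
time_s: 16.88
position: [0.3977, -0.0989, 0.2002]
tool_rot: [-0.001, -0.109, 0.994, 0.001]
wrist_force: [0.9, -0.2, -2.1]
grip_width: 0.503
```

>>> step_arm:
  commands:
    - {"linear": [-0.2, 2.4, 0], "delta_rot": [0, 0, 1.4]}
    - {"linear": [-0.2, 2.4, 0], "delta_rot": [0, 0, 1.4]}
    - {"linear": [-0.2, 2.3, 0], "delta_rot": [0, 0, 1.4]}
    - {"linear": [0, 2.4, 0], "delta_rot": [0, 0, 1.5]}
    - {"linear": [0, 2.4, 0], "delta_rot": [0, 0, 1.4]}
    - {"linear": [0, 2.4, 0], "delta_rot": [0, 0, 1.4]}
    - {"linear": [0, 0, 0], "delta_rot": [0, 0, 0]}
    - {"linear": [0, 0, 0], "delta_rot": [0, 0, 0]}
    - {"linear": [0, 0, 0], "delta_rot": [0, 0, 0]}

```text
time_s: 18.0
position: [0.3823, 0.0418, 0.201]
tool_rot: [-0.0, -0.036, 0.999, -0.0]
wrist_force: [0.1, -0.2, -2.0]
grip_width: 0.501
```

```bash
python3 hook.py w9; python3 - <<'E'
from h import *
c=read_camera("scene"); crop(c,260,120,460,270,4,"pics/s1.png")
c=read_camera("top"); crop(c,220,110,420,230,4,"pics/t3.png")
E
```

```text
18.0 [382.3  41.8 201. ] -175.91337905082716 [ 0.13462382 -0.18406234 -2.0275498 ] 0.500821584738676 [-6.56068088e-02 -3.28538550e-01 -3.46757360e-01  1.55297508e+00
 -3.43554391e-04 -1.36931794e-01]
```

View pics/w9.png

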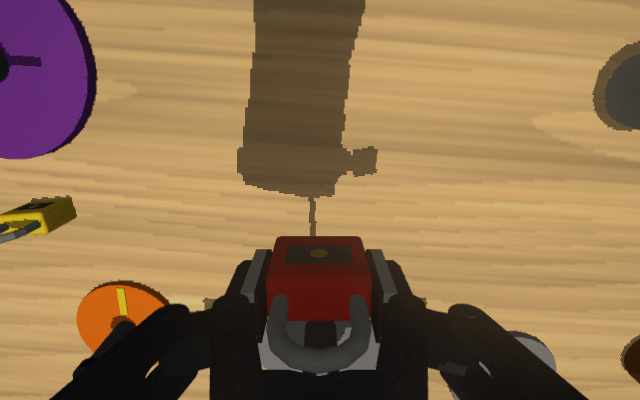

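View pics/s1.png

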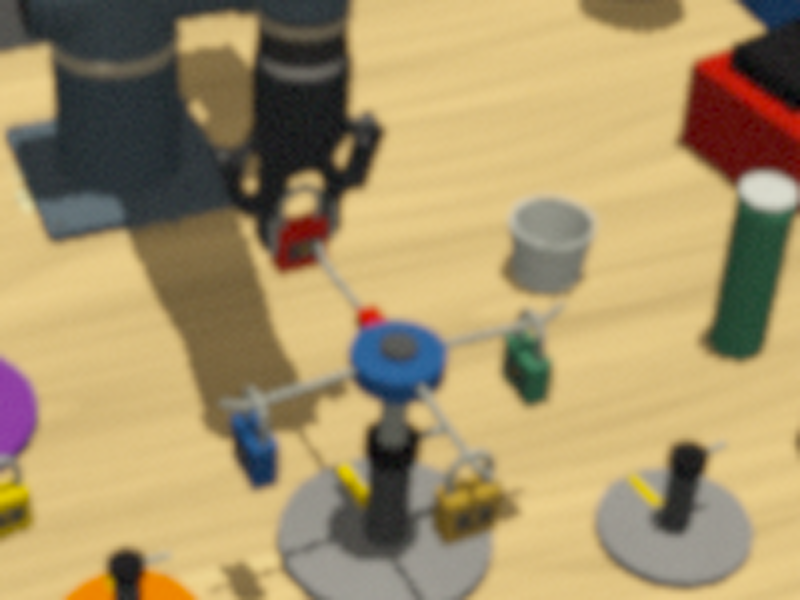

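View pics/t3.png

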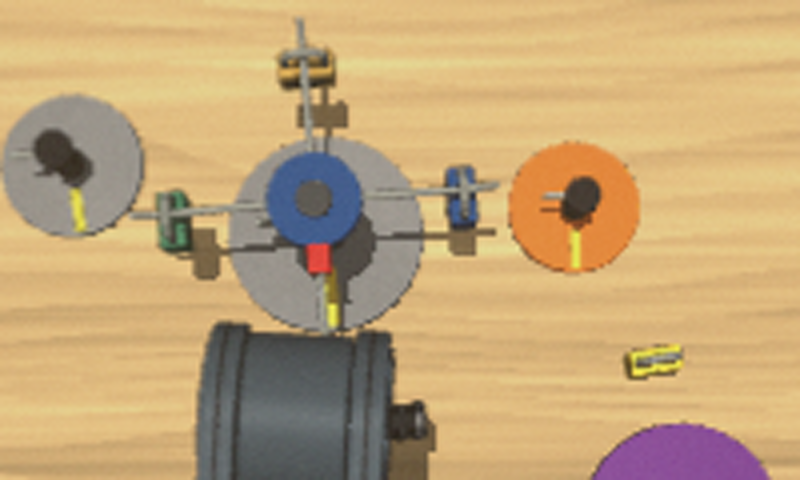

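>>> step_arm:
  commands:
    - {"linear": [0, 0.08, 0.8], "delta_rot": [0, 0, 0]}
    - {"linear": [0, 0, 0.8], "delta_rot": [0, 0, 0]}
    - {"linear": [0, 0, 0.6], "delta_rot": [0, 0, 0]}
    - {"linear": [0, 0, 0], "delta_rot": [0, 0, 0]}
    - {"linear": [-0.4, 0, 0], "delta_rot": [0, 0, 0]}
    - {"linear": [-0.4, 0, 0], "delta_rot": [0, 0, 0]}
    - {"linear": [-0.4, 0, 0], "delta_rot": [0, 0, 0]}
    - {"linear": [-0.4, 0, 0], "delta_rot": [0, 0, 0]}

```text
time_s: 19.15
position: [0.3988, 0.0444, 0.1795]
tool_rot: [0.0, -0.036, 0.999, -0.0]
wrist_force: [0.2, 0.1, -1.7]
grip_width: 0.502
```

```bash
python3 hook.py w10; python3 - <<'E'
from h import *
c=read_camera("scene"); crop(c,310,150,390,210,10,"pics/s2.png")
E
```

```text
19.15 [398.8  44.4 179.5] -175.85917863718456 [ 0.17046245  0.14259122 -1.65493097] 0.5024768189423159 [-5.66101062e-02 -2.83822110e-01 -3.55222116e-01  1.49910869e+00
  2.27888719e-05 -1.28881067e-01]
```

View pics/w10.png

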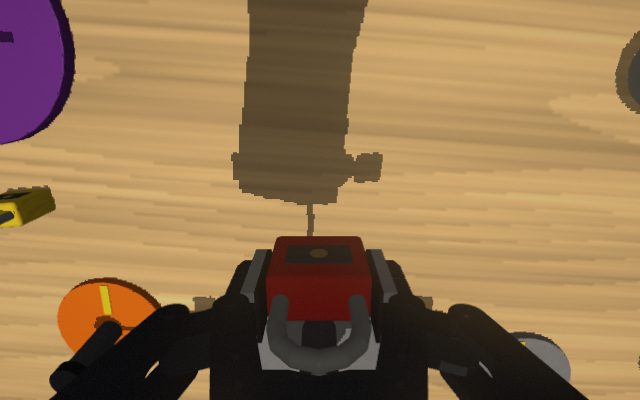

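View pics/s2.png

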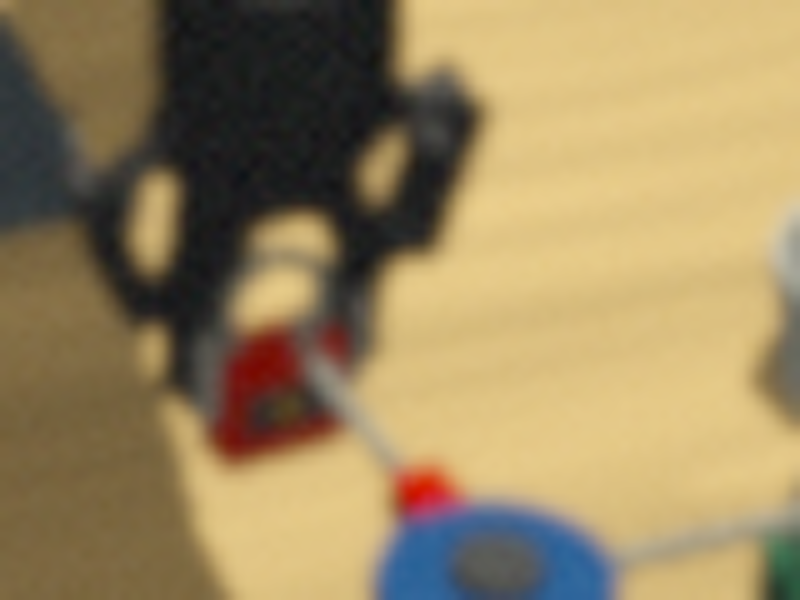

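```bash
python3 - <<'E'
from h import *
c=read_camera("scene"); u=np.array([-.9974,-.0715]);ax=np.array([.5523,.0548])
for zw in (.182,.186,.190,.194,.198):
    P=[[*(ax+u*r),zw+dz] for r,dz in((.136,.008),(.112,0),(.08,.002),(.055,.003))]
    print(zw,np.round((proj(c,P)-[310,150])*10))
print("pad bow top, body top edges", np.round((proj(c,[[.3988,.0444,.1795-.0206+.056],[.3988+.011,.0444,.1795-.0206+.021],[.41,.0444,.1795-.0206-.021]])-[310,150])*10))
E
```

```text
0.182 [[285. 336.]
 [318. 401.]
 [363. 457.]
 [399. 504.]]
0.186 [[286. 325.]
 [318. 391.]
 [363. 447.]
 [400. 493.]]
0.19 [[286. 315.]
 [318. 380.]
 [364. 436.]
 [400. 483.]]
0.194 [[286. 305.]
 [319. 370.]
 [364. 426.]
 [401. 473.]]
0.198 [[287. 295.]
 [319. 360.]
 [365. 416.]
 [401. 462.]]
pad bow top, body top edges [[265. 239.]
 [275. 349.]
 [272. 454.]]
```

>>> step_arm:
  commands:
    - {"linear": [-0.4, -0.03, 0], "delta_rot": [0, 0, 0]}
    - {"linear": [-0.4, 0, 0], "delta_rot": [0, 0, 0]}
    - {"linear": [-0.4, 0, 0], "delta_rot": [0, 0, 0]}
    - {"linear": [-0.4, 0, 0], "delta_rot": [0, 0, 0]}
    - {"linear": [-0.4, 0, 0], "delta_rot": [0, 0, 0]}
    - {"linear": [-0.4, 0, 0], "delta_rot": [0, 0, 0]}

```text
time_s: 20.05
position: [0.4225, 0.0459, 0.1793]
tool_rot: [-0.0, -0.036, 0.999, 0.0]
wrist_force: [0.0, 0.1, -1.8]
grip_width: 0.503
```

```bash
python3 hook.py w11; python3 - <<'E'
from h import *
c=read_camera("scene"); crop(c,310,150,390,210,10,"pics/s3.png")
E
```

```text
20.05 [422.5  45.9 179.3] -175.86040634584805 [ 0.02963273  0.13444729 -1.76191009] 0.5034232347062152 [-4.99841513e-02 -2.18776607e-01 -3.02957687e-01  1.48666768e+00
  1.55708759e-05 -1.22233690e-01]
120 16 [178.6 179.5 180.7] [178.1 184.1 191.1]
130 152 [167.4 180.7 184.5] [176.7 189.9 196.4]
140 1217 [165.1 181.2 192.4] [173.2 193.  195. ]
```

View pics/w11.png

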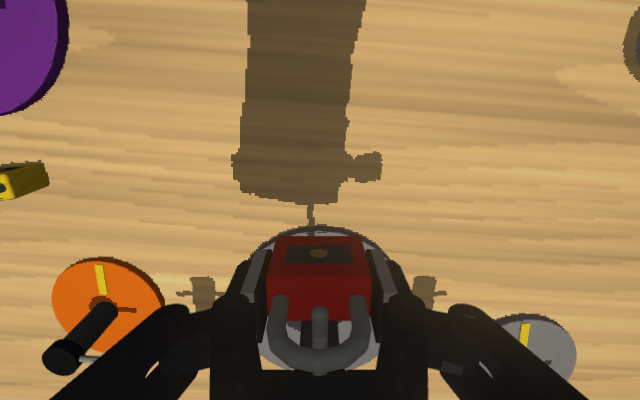

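View pics/s3.png

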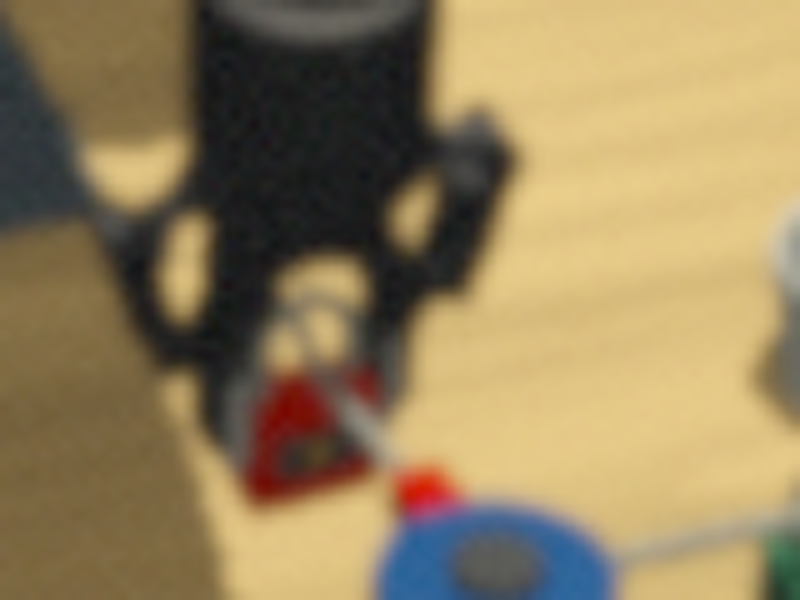

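The hook's tip shows through the shackle, centred at (320,315), with no contact force. Continuing inward.

>>> step_arm:
  commands:
    - {"linear": [-0.4, 0, 0], "delta_rot": [0, 0, 0]}
    - {"linear": [-0.4, 0, 0], "delta_rot": [0, 0, 0]}
    - {"linear": [-0.4, 0, 0], "delta_rot": [0, 0, 0]}
    - {"linear": [-0.4, 0, 0], "delta_rot": [0, 0, 0]}
    - {"linear": [-0.2, 0, 0], "delta_rot": [0, 0, 0]}
    - {"linear": [0, 0, 0], "delta_rot": [0, 0, 0]}

```text
time_s: 20.9
position: [0.4403, 0.0471, 0.1793]
tool_rot: [-0.0, -0.036, 0.999, 0.0]
wrist_force: [-0.2, 0.4, -2.2]
grip_width: 0.504
```

>>> step_arm:
  commands:
    - {"linear": [0, 0, 0.2], "delta_rot": [0, 0, 0]}
    - {"linear": [0, 0, 0.2], "delta_rot": [0, 0, 0]}
    - {"linear": [0, 0, 0.2], "delta_rot": [0, 0, 0]}
    - {"linear": [0, 0, 0.1], "delta_rot": [0, 0, 0]}
    - {"linear": [0, 0, 0], "delta_rot": [0, 0, 0]}
    - {"linear": [0, 0, 0], "delta_rot": [0, 0, 0]}

```text
time_s: 21.65
position: [0.4402, 0.0471, 0.1724]
tool_rot: [0.0, -0.036, 0.999, -0.0]
wrist_force: [0.0, -0.7, -1.9]
grip_width: 0.501
```

```bash
python3 hook.py w12; python3 -c "
from h import *
for i in range(3):
    c=read_camera('wrist'); s=observe(); print(s['time_s'],mm(s['position']),s['wrist_force'])"
```

```text
21.65 [440.2  47.1 172.4] -175.86140797536754 [ 0.04430035 -0.74136793 -1.89020105] 0.5005578597456671 [-4.50489303e-02 -1.70425739e-01 -2.75580403e-01  1.46554830e+00
 -3.53627658e-06 -1.17280987e-01]
110 120 [172.4 173.7 175. ] [175.7 190.6 192.6]
120 1296 [163.  176.9 186.5] [171.7 184.5 196.6]
130 383 [197.9 199.3 200.7] [183.1 183.9 184.8]
mark 209 [480.  50.] dir [0.993317  0.1154178] 183.81733360069654
21.75 [440.3  47.1 172.4] [ 0.0155541   0.39346275 -2.38938752]
21.8 [440.3  47.1 172.4] [-0.19536203 -0.1446674  -2.44305427]
21.85 [440.3  47.1 172.4] [ 0.55889726 -0.22608406 -2.20711845]
```

View pics/w12.png

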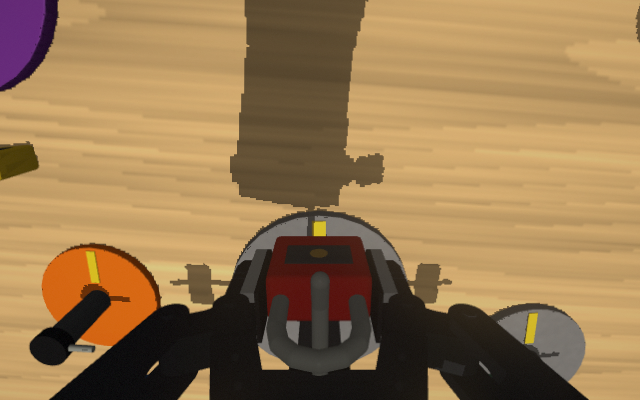

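>>> step_arm:
  commands:
    - {"linear": [0, 0, 0.15], "delta_rot": [0, 0, 0]}
    - {"linear": [0, 0, 0.15], "delta_rot": [0, 0, 0]}
    - {"linear": [0, 0, 0.1], "delta_rot": [0, 0, 0]}
    - {"linear": [0, 0, 0.1], "delta_rot": [0, 0, 0]}
    - {"linear": [0, 0, 0], "delta_rot": [0, 0, 0]}

```text
time_s: 22.48
position: [0.4401, 0.0471, 0.1672]
tool_rot: [-0.0, -0.036, 0.999, 0.0]
wrist_force: [-0.1, -0.2, -1.7]
grip_width: 0.501
```

>>> step_arm:
  commands:
    - {"linear": [0, 0, 0.1], "delta_rot": [0, 0, 0]}
    - {"linear": [0, 0, 0], "delta_rot": [0, 0, 0]}

```text
time_s: 22.72
position: [0.4401, 0.0471, 0.1662]
tool_rot: [-0.0, -0.036, 0.999, 0.0]
wrist_force: [0.0, 0.8, -2.3]
grip_width: 0.502
```

>>> step_arm:
  commands:
    - {"linear": [0, 0, 0.1], "delta_rot": [0, 0, 0]}
    - {"linear": [0, 0, 0], "delta_rot": [0, 0, 0]}

```text
time_s: 22.98
position: [0.4403, 0.0471, 0.1653]
tool_rot: [0.0, -0.036, 0.999, -0.0]
wrist_force: [0.5, 0.8, -2.5]
grip_width: 0.497
```

>>> step_arm:
  commands:
    - {"linear": [0, 0, 0.05], "delta_rot": [0, 0, 0]}
    - {"linear": [0, 0, 0], "delta_rot": [0, 0, 0]}

```text
time_s: 23.22
position: [0.4403, 0.0471, 0.165]
tool_rot: [0.0, -0.036, 0.999, -0.0]
wrist_force: [-0.5, -0.5, -0.9]
grip_width: 0.5
```

>>> step_arm:
  commands:
    - {"linear": [0, 0, 0.05], "delta_rot": [0, 0, 0]}
    - {"linear": [0, 0, 0], "delta_rot": [0, 0, 0]}

```text
time_s: 23.48
position: [0.4404, 0.0471, 0.1647]
tool_rot: [0.0, -0.036, 0.999, -0.0]
wrist_force: [-0.0, -0.5, 0.2]
grip_width: 0.503
```

>>> step_arm:
  commands:
    - {"linear": [0, 0, 0.05], "delta_rot": [0, 0, 0]}
    - {"linear": [0, 0, 0], "delta_rot": [0, 0, 0]}

```text
time_s: 23.72
position: [0.4404, 0.0471, 0.1643]
tool_rot: [0.0, -0.036, 0.999, -0.0]
wrist_force: [-1.1, 0.0, 2.7]
grip_width: 0.504
```

>>> step_arm:
  commands:
    - {"linear": [0, 0, 0.05], "delta_rot": [0, 0, 0]}
    - {"linear": [0, 0, 0], "delta_rot": [0, 0, 0]}

```text
time_s: 23.98
position: [0.4404, 0.0471, 0.1638]
tool_rot: [0.0, -0.036, 0.999, -0.0]
wrist_force: [-1.5, 0.1, 4.4]
grip_width: 0.503
```

>>> step_arm:
  commands:
    - {"linear": [0, 0, 0.05], "delta_rot": [0, 0, 0]}
    - {"linear": [0, 0, 0], "delta_rot": [0, 0, 0]}

```text
time_s: 24.22
position: [0.4404, 0.0471, 0.1635]
tool_rot: [0.0, -0.036, 0.999, -0.0]
wrist_force: [-2.0, -0.1, 5.6]
grip_width: 0.496
```

```bash
python3 hook.py w13|head -1; python3 -c "
from h import *
for i in range(8):
    c=read_camera('wrist'); s=observe(); print(s['time_s'],mm(s['position']),s['wrist_force'].round(2))"
```

```text
24.225 [440.4  47.1 163.5] -175.8593817582418 [-1.98460182 -0.12186151  5.60179489] 0.4958182374250505 [-4.50801565e-02 -1.69154883e-01 -2.92123302e-01  1.44692613e+00
24.325 [440.4  47.1 163.5] [-1.26 -0.31  5.91]
24.375 [440.5  47.1 163.5] [-1.93  0.21  5.95]
24.425 [440.4  47.1 163.5] [-1.31 -0.27  5.95]
24.475 [440.4  47.1 163.5] [-1.25 -0.13  5.14]
24.525 [440.5  47.1 163.5] [-1.03 -0.04  5.41]
24.575 [440.5  47.1 163.5] [-1.31 -0.51  5.46]
24.625 [440.4  47.1 163.5] [-0.64 -0.19  5.86]
24.675 [440.5  47.1 163.5] [-1.96  0.11  5.76]
```

>>> step_arm:
  commands:
    - {"linear": [0, 0, 0], "delta_rot": [0, 0, 0]}
    - {"linear": [0, 0, 0], "delta_rot": [0, 0, 0]}
    - {"linear": [0, 0, 0], "delta_rot": [0, 0, 0]}
    - {"linear": [0, 0, 0], "delta_rot": [0, 0, 0]}
    - {"linear": [0, 0, 0], "delta_rot": [0, 0, 0]}
    - {"linear": [0, 0, 0], "delta_rot": [0, 0, 0]}

```text
time_s: 25.42
position: [0.4404, 0.0471, 0.1635]
tool_rot: [0.0, -0.036, 0.999, -0.0]
wrist_force: [-1.9, -0.8, 5.6]
grip_width: 0.504
```

>>> step_arm:
  commands:
    - {"linear": [0, 0, -0.05], "delta_rot": [0, 0, 0]}
    - {"linear": [0, 0, -0.05], "delta_rot": [0, 0, 0]}
    - {"linear": [0, 0, -0.05], "delta_rot": [0, 0, 0]}
    - {"linear": [0, 0, 0], "delta_rot": [0, 0, 0]}
    - {"linear": [0, 0, 0], "delta_rot": [0, 0, 0]}

```text
time_s: 26.05
position: [0.4403, 0.0471, 0.1641]
tool_rot: [0.0, -0.036, 0.999, -0.0]
wrist_force: [-0.6, -0.0, 2.1]
grip_width: 0.503
```

>>> step_arm:
  commands:
    - {"linear": [0, 0, -0.05], "delta_rot": [0, 0, 0]}
    - {"linear": [0, 0, 0], "delta_rot": [0, 0, 0]}
    - {"linear": [0, 0, 0], "delta_rot": [0, 0, 0]}

```text
time_s: 26.42
position: [0.4402, 0.0471, 0.1646]
tool_rot: [-0.0, -0.036, 0.999, 0.0]
wrist_force: [1.0, -0.8, 1.4]
grip_width: 0.501
```

>>> step_arm:
  commands:
    - {"linear": [0, 0, -0.03], "delta_rot": [0, 0, 0]}
    - {"linear": [0, 0, 0], "delta_rot": [0, 0, 0]}
    - {"linear": [0, 0, 0], "delta_rot": [0, 0, 0]}

```text
time_s: 26.8
position: [0.4401, 0.0471, 0.1649]
tool_rot: [-0.0, -0.036, 0.999, 0.0]
wrist_force: [1.0, -0.8, 0.2]
grip_width: 0.502
```

>>> step_arm:
  commands:
    - {"linear": [0, 0, 0], "delta_rot": [0, 0, 0]}
    - {"linear": [0, 0, 0], "delta_rot": [0, 0, 0]}
    - {"linear": [0, 0, 0], "delta_rot": [0, 0, 0]}
    - {"linear": [0, 0, 0], "delta_rot": [0, 0, 0]}
    - {"linear": [0, 0, 0], "delta_rot": [0, 0, 0]}
    - {"linear": [0, 0, 0], "delta_rot": [0, 0, 0]}
  jaw: 0.2

```text
time_s: 27.55
position: [0.4402, 0.0471, 0.1651]
tool_rot: [0.0, -0.036, 0.999, -0.0]
wrist_force: [-0.6, -0.3, 0.0]
grip_width: 0.801
```

```bash
python3 hook.py w14
```

```text
27.55 [440.2  47.1 165.1] -175.86281561084382 [-0.59278279 -0.32092227  0.04198436] 0.8009465311408188 [-4.50696332e-02 -1.69141985e-01 -2.88812296e-01  1.45108976e+00
 -1.59118066e-05 -1.17277122e-01]
110 163 [164.7 166.5 168.2] [175.2 190.3 192.4]
120 1152 [162.6 171.9 180.5] [166.2 200.8 204.9]
130 274 [197.4 199.1 200.1] [183.1 183.9 184.8]
mark 150 [477.9  49.8] dir [ 0.08857995 -0.9960691 ] 183.86998890729888
```

View pics/w14.png

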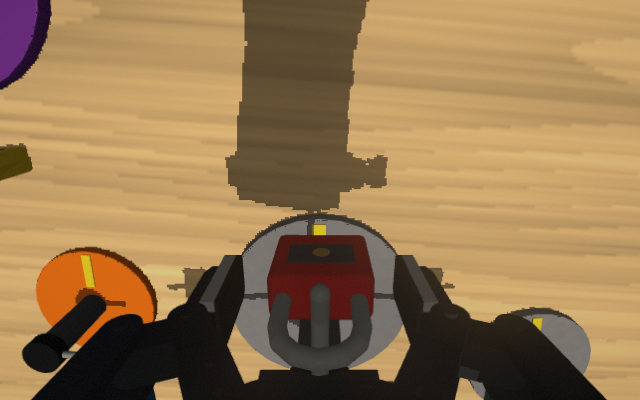

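Released, hanging on the hook through the shackle. I'll open fully and rise straight up, then back off.

>>> step_arm:
  commands:
    - {"linear": [0, 0, 0], "delta_rot": [0, 0, 0]}
    - {"linear": [0, 0, -0.5], "delta_rot": [0, 0, 0]}
    - {"linear": [0, 0, -1], "delta_rot": [0, 0, 0]}
    - {"linear": [0, 0, -1.5], "delta_rot": [0, 0, 0]}
    - {"linear": [0, 0, -2], "delta_rot": [0, 0, 0]}
    - {"linear": [0, 0, -2], "delta_rot": [0, 0, 0]}
    - {"linear": [0, 0, -2], "delta_rot": [0, 0, 0]}
    - {"linear": [2, 0, -1], "delta_rot": [0, 0, 0]}
    - {"linear": [2.5, 0, 0], "delta_rot": [0, 0, 0]}
    - {"linear": [2.5, 0, 0], "delta_rot": [0, 0, 0]}
    - {"linear": [1.5, 0, 0], "delta_rot": [0, 0, 0]}
    - {"linear": [0, 0, 0], "delta_rot": [0, 0, 0]}
  jaw: 0.05

```text
time_s: 29.1
position: [0.3554, 0.041, 0.2666]
tool_rot: [0.001, -0.036, 0.999, -0.0]
wrist_force: [0.2, 0.3, -0.1]
grip_width: 0.947
```

>>> step_arm:
  commands:
    - {"linear": [0, 0, 0], "delta_rot": [0, 0, 0]}
    - {"linear": [0, 0, 0], "delta_rot": [0, 0, 0]}
    - {"linear": [0, 0, 0], "delta_rot": [0, 0, 0]}
    - {"linear": [0, 0, 0], "delta_rot": [0, 0, 0]}
    - {"linear": [0, 0, 0], "delta_rot": [0, 0, 0]}
    - {"linear": [0, 0, 0], "delta_rot": [0, 0, 0]}
    - {"linear": [0, 0, 0], "delta_rot": [0, 0, 0]}
    - {"linear": [0, 0, 0], "delta_rot": [0, 0, 0]}

```text
time_s: 30.1
position: [0.3554, 0.041, 0.2651]
tool_rot: [0.0, -0.036, 0.999, 0.0]
wrist_force: [-0.1, -0.1, 0.4]
grip_width: 0.95
```

```bash
python3 hook.py w15; python3 - <<'E'
from h import *
s=observe(); 
c=read_camera("top"); crop(c,220,110,420,230,4,"pics/t4.png")
P=cloud(c); H=hsv(c); h=H[...,0].astype(int)
U,V=np.meshgrid(np.arange(640),np.arange(400))
m=((h<6)|(h>174))&(H[...,1]>120)&(U>285)&(U<320)&(V>160)&(V<215)
for lo,hi in((140,180),(180,230)):
    k=m&(P[...,2]*1000>lo)&(P[...,2]*1000<hi)
    if k.sum(): print(lo,k.sum(),mm(np.median(P[k],0)),mm(P[k].min(0)),mm(P[k].max(0)))
k=(abs(h-28)<6)&(H[...,1]>150)&(U>370)&(U<396)&(V>190)&(V<210); print("yellow",mm(world(c,np.c_[U[k],V[k]],z=.042).mean(0)))
c=read_camera("scene"); crop(c,260,120,460,270,4,"pics/s4.png")
E
```

```text
30.1 [355.4  41.  265.1] -175.86281810779727 [-0.13590442 -0.07452371  0.4398925 ] 0.9502074116476442 [-7.32978132e-02 -3.84712158e-01 -2.59998108e-01  1.69544140e+00
  1.86682857e-05 -1.45505259e-01]
mark 163 [484.9  50.9] dir [0.98839265 0.1519211 ] 183.31173959695414
140 49 [436.7  43.  164.5] [430.5  27.8 157.4] [452.   67.7 169.1]
180 47 [508.3  52.8 201.1] [444.3  33.2 185.7] [517.8  63.  206.1]
yellow [ 437.7 -221.4   42. ]
```

View pics/w15.png

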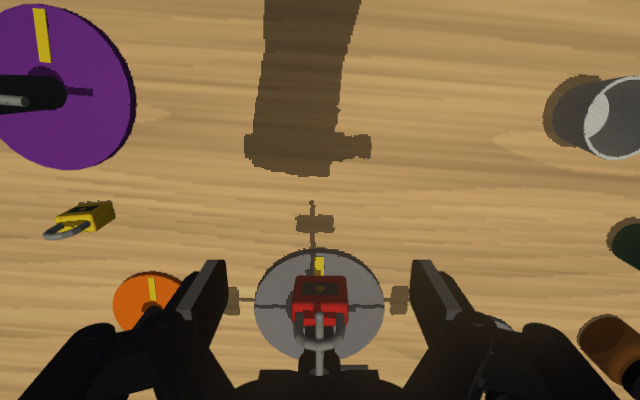

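View pics/s4.png

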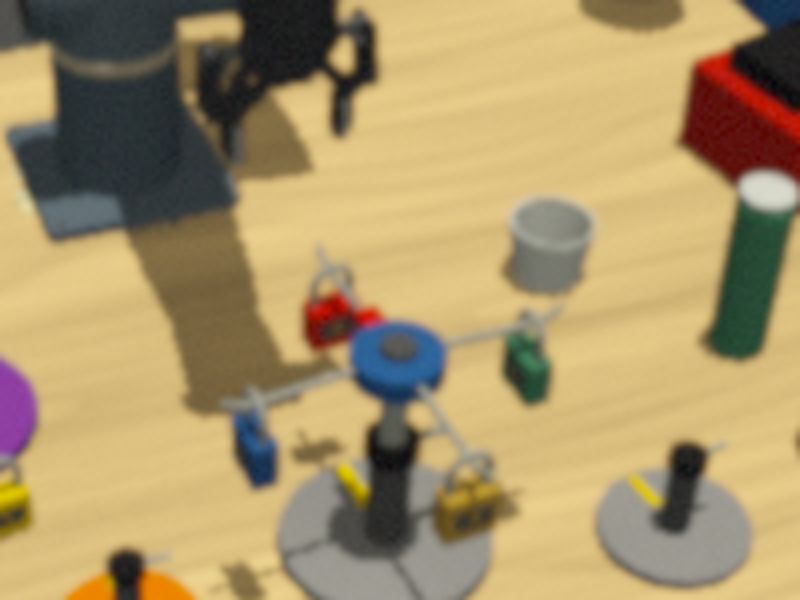

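View pics/t4.png

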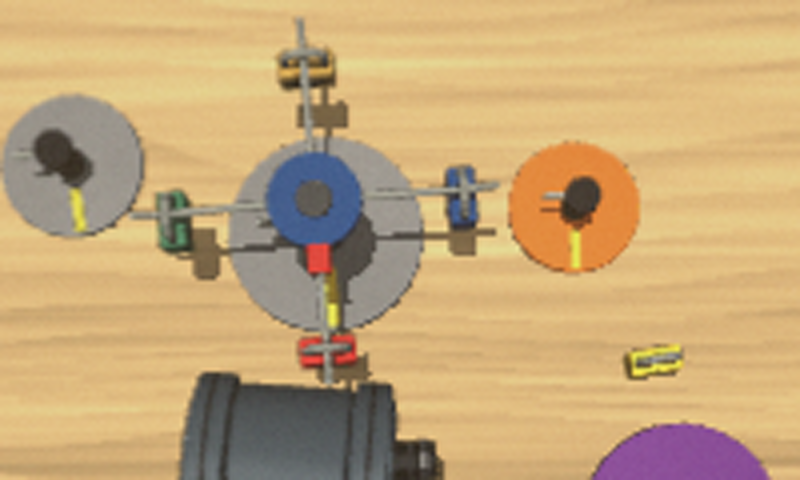

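```bash
python3 -c "
from workcell import *
print(hand_in())"
```

```text
the job is handed in; nothing more can be done
None
```

I turned the carousel until the empty hook was over the yellow mark, hung the red padlock on it, tugged it, let go and handed the job in at about 30 s. The hand-in reported no verdict.

- **Turning:** I pushed the hook's wire round with the closed fingers at about 30 mm/s, feeling about 2 N. The hook ended at 184.1°. My readings of the mark spread from 183.3° to 185.1°, so the error is within about 1° (0.02 rad).
- **Hanging:** The shackle went over the hook without contact. The padlock weighs about 2 N, and the seat, found by feel, is about 190 mm up.
- **Tug:** I held a steady load of about 7.6–8 N on the hook for over a second. That is the wrist force plus the padlock's weight, and it is also the highest load I put on the hook.
- **Last checks:**
  - The padlock hangs upright by its shackle, about 112–116 mm out from the axis, on the mark's line.
  - Its centre is about 46 mm below the wire.
  - The gripper is clear and open, with wrist force near zero.
  - The yellow padlock is within 1 mm of its starting place. I checked the other bench items only by eye in the pictures.
- **Disagreement:** The top camera put the hooks about 5 mm lower (about 185 mm) than the wrist camera did. The feel of contact matched the wrist camera.

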